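# Stow the lockring tool and tip the organizer lid shut

### The arm

A 7-joint arm with a two-finger parallel gripper is mounted at the origin on the work surface. World frame = base frame: x ahead of the robot, y to its left, z up, the work surface at z = 0. Lengths are in m, angles in rad, forces in N, time in s.
With the tool pointing down it reaches from about 0.4 to 0.925 m from the base axis. Payload 4.1 kg.
Tool frame: the origin (TCP) lies between the finger pads; the fingertips stand 19 mm ahead of it and the grasp point (between the pads) is the TCP; x points along the fingers, y is the direction in which the jaws open and shut, and the axes are right-handed (so a half turn about x gives the same grasp; the last joint's range is limited). The gripper opens to 85 mm and grips with 20 to 120 N. Pads are 22 mm wide; open, the fingers measure 114 mm over their backs; the gripper's body (76 mm by 85 mm) begins 54 mm behind the grasp point. The pads swing forward as they close: fully open they stand 13 mm farther back than shut.
Start: joints at [1.083, 0.398, 0.045, 1.537, -0.019, 1.207, -0.051], TCP at [0.246, -0.602, 0.25] pointing down, gripper open.
Joint ranges: [-2.82, 2.82], [-0.49, 2.23], [-1.37, 1.46], [0, 2.46], [-1.36, 4.5], [0.23, 2], [-2.94, 2.94]. Speed limits (rad/s): [2.57, 2.57, 3.14, 3.14, 3.14, 3.14, 3.14].

### API

Orientations are given as a unit quaternion [w, x, y, z].
In Python, from rig import env gives the robot as it stands. The module is installed in compiled form; this text tells all that it offers.
- The arm moves only by the shell command python3 -m crank 'ROWS' [FORCE]. ROWS is JSON, a list of rows, each a list of 3 entries, a list of its own where there are three numbers: the closure, from 0 (fully open) to 1 (shut), then the shift along the tool's x, y, z in units of 25 mm (1.0 is 25 mm), then the turn about the tool's x in units of 6 degrees (1.0 is 6 degrees). In form: [[claw, [tx, ty, tz], roll], ...]. A call has 1 to 12 rows; each row is the pose to reach, as a shift and turn from the pose commanded when the call began, along the tool's axes at that moment; what a row does not reach only later rows make up. A row lasts 1/8 s, in which the tool goes at most 62.5 mm and 10.7 degrees, less where a joint would pass 70% of its speed; a pose out of reach is approached as far as the arm can. A call with a gripper value outside its range is refused whole. The fingers move at their own pace and stop on an object; FORCE is the grip in N (left out, the last holds). Time passes only in rows, so rows that repeat a pose let the fingers close. It gives the time, the measured TCP pose, the force and the opening at its end, in the units of the state.
- env.read_state(): the state, without advancing time (a new reading comes with each control period).
- env.grab_frame(name): name is "side" or "top" or "wrist"; returns (picture, depth): 480x640x3 uint8, red, green, blue; 480x640 float32, m along the optical axis (not along the pixel's ray), 0 where there is no reading.
- env.camera_params(name): a dict with "fx", "fy", "cx", "cy" (pixels), "extrinsics" (4x4, takes a point from camera to world coordinates). Camera axes: x right, y down, z forward; pixel columns grow to the right and rows downward; lengths in m; the calibration is good to about 2 mm. A picture is of the moment at which its call begins: read the wrist's pose just before it. camera_params takes no time and is no camera call; for the wrist camera it gives the pose at the moment of the call.
- env.hand_in(): hands the job in, once; it reports no verdict.
The state is a dict: "time_s": time; "joints": joint angles; "joint_velocities": joint speeds; "effort": joint torques, N m; "eef_pos": TCP position; "ee_rot": TCP orientation; "wrist_force": force on the tool from outside, world axes, zero at the start; "moment": the same for the moment, N m; "gripper_width": opening from 0.0 (shut) to 1.0 (fully open).
Only numpy, scipy, OpenCV 4.12 (cv2) and the standard library are available. Lean on these libraries where they do the work, as an engineer would, in place of code of your own. Each camera call takes 0.05 s, during which the arm holds its last target. There are 200 camera calls.

### The job

Lay the steel lockring tool down flat in the long open compartment of the black parts organizer. Then reach in under the plank, without knocking against it, and gently push the leaning lid up past upright, just far enough that it tips over and swings fully shut by its own weight; do not press it down or ride it down. Leave the seat clamp, the bumper and the bottle as they stand.

Things in the scene. Friction and masses are not known exactly. Their poses are not given: they have to be found in the camera images.
- organizer: fixed black plastic organizer, 200 (x) x 150 (y) x 80 mm high without lid; origin: centre of its underside, z up. Walls 4 mm, compartment floor 35 mm above the table. The long compartment spans its x -96..96, y -71..23 mm; a 4 mm divider at y = 25 mm (top 69 mm high) parts it from small cells at y 27..71 mm. A closed tray lies below.
- hinge (a point): middle of the lid's hinge line, on the organizer's rim at its y = +75 mm, 80 mm above the table; axes as the organizer's; the hinge line runs along x
- lid (a joint): lid angle, rad: 0 shut, 1.57 upright, 2.09 open, leaning 30 degrees out to the organizer's +y on a stop, as at the start. Flat plate 200 x 150 x 6 mm, 0.15 to 0.28 kg; the hinge line lies in its inner face, the outer face is 6 mm off. The hinge has about 0.03 N m of friction: only some 8 to 18 degrees past upright, depending on the hidden weight, does it start to fall shut.
- riser: fixed teak plank over the hinge: 340 (x) x 60 (y) x 18 mm, underside 285 mm up, on end boards 18 mm thick at its x = +-160 mm; fixed tins on it reach 338 mm. Origin on the table below its centre, axes as the organizer's, 110 mm to +y of the organizer's origin. No room for an upright gripper over the leaning lid: its outer face is reached from the +y side leaning 40 to 50 degrees.
- tool_mid (a point): loose steel lockring tool lying flat, 157 mm long, about 0.28 kg; the point is the middle of its length, half-way up (11 mm above its support). x runs along it: at +60 mm a round head, diameter 36, height 22 mm; a 12 mm neck; from -78 to +20 mm a flat-sided handle 20 mm wide, 22 mm high. It balances about 6 mm to +x of the point.
- seat_clamp: bystander: loose aluminium seat clamp, a ring of 42 mm diameter, 18 mm high, with a bolted ear; origin at the centre of its underside
- bumper: bystander: loose silicone bumper block 75 x 36 x 24 mm; origin at the centre of its underside
- lube_bottle: bystander: capped white lube bottle standing upright, 38 mm diameter, 110 mm high; origin at the centre of its underside
Things that resemble listed ones, but are neither listed nor needed, are in the scene too. Of the things shaped like the organizer, the black one is meant. What is shaped like the part that bears tool_mid but orange is not meant.

How it is judged:
On the way, in this order (a step that is already met when the one before it is completed fails the run):
1. the lockring tool lies flat and still in the long compartment, let go, while the lid is still open (value of joint lid above 1.75 rad and z of tool_mid in the frame of organizer below 0.053 m and x of tool_mid in the frame of organizer between -0.03 and 0.03 m and y of tool_mid in the frame of organizer between -0.068 and 0.02 m and contact force between the fingers and lockring_tool below 0.1 N), for 0.2 s.
2. the lid is past its tipping point and falls with nothing of the robot touching it (value of joint lid between 0.1 and 1.3 rad and velocity of joint lid below -0.3 rad/s and contact force between each of the fingers, the arm and lid below 0.05 N), for 0.02 s.
At the end, for the whole second after the job is handed in: the lid is shut (joint under 0.04 rad) and the lockring tool lies flat (within 0.15 rad) and at rest on the floor of the long compartment, its middle within 30 mm of the compartment's middle lengthwise and its middle inside the compartment crosswise (value of joint lid below 0.04 rad and z of tool_mid in the frame of organizer between 0.035 and 0.053 m and angle between tool_mid's own z axis and vertical below 0.15 rad and x of tool_mid in the frame of organizer between -0.03 and 0.03 m and y of tool_mid in the frame of organizer between -0.068 and 0.02 m and linear speed of lockring_tool below 0.02 m/s); the robot touches nothing.
It fails at once if the robot presses on the lid or rides it down while it is less than 40 degrees open (value of joint lid below 0.7 rad and contact force between any of the fingers, the arm and lid above 0.5 N).
It fails at once if the lid is pushed hard (over 20 N) (contact force between any of the fingers, the arm and lid above 20 N).
It fails at once if the robot strikes the riser (over 15 N) (contact force between any of the fingers, the arm and riser above 15 N).
It fails at once if the seat clamp or the bumper is displaced by over 25 mm (distance of any of seat_clamp, bumper from where it was at the start of the episode above 0.025 m).
It fails at once if the bottle is displaced by over 25 mm or tipped (distance of lube_bottle from where it was at the start of the episode above 0.025 m or angle between lube_bottle's own z axis and vertical above 0.5 rad).
It also fails if it takes over 67 s, if anything falls off the work surface, if the arm or the gripper's body presses on something with over 40 N, if the wrist force passes 120 N, or if a joint passes its speed limit or range.

## Working session

There is one attempt and no reset: what is moved stays moved. The work goes in short steps, Python scripts to look and compute and a shell command to move; the robot and the scene stay as the last step left them, time stands still between calls to the robot, and variables do not carry over. Pictures are saved under pics/ and viewed, about 8 in all and at most 12, crops included, and the job is handed in when it is done.

```bash
mkdir -p pics; cat > h.py <<'E'
import numpy as np, cv2
from rig import env
def grab(n,save=None):
    p=env.camera_params(n); im,d=env.grab_frame(n)
    if save: cv2.imwrite('pics/'+save,im[:,:,::-1])
    np.savez('/tmp/%s.npz'%n,im=im,d=d,**{k:np.array(v) for k,v in p.items()})
    return im,d,p
def load(n): 
    z=np.load('/tmp/%s.npz'%n); return z['im'],z['d'],z
def world(d,p):
    v,u=np.mgrid[:480,:640]
    P=np.stack([(u-p['cx'])/p['fx']*d,(v-p['cy'])/p['fy']*d,d],-1)
    E=np.array(p['extrinsics']); return P@E[:3,:3].T+E[:3,3]
def ray(u,v,z,p):
    E=np.array(p['extrinsics']); r=E[:3,:3]@np.array([(u-p['cx'])/p['fx'],(v-p['cy'])/p['fy'],1]); o=E[:3,3]
    return o+r*(z-o[2])/r[2]
E
python3 - <<'E'
from h import *
a=grab('top','top0.png');b=grab('side','side0.png')
for x in(a,b): print(x[2])
print(env.read_state())
E
```

```text
{'fx': 510.6660493405613, 'fy': 510.6660493405613, 'cx': 318.95641497376846, 'cy': 249.43468276027477, 'extrinsics': array([[ 0.01739171, -0.98355177,  0.17978724,  0.37836151],
       [-0.9994194 , -0.02236992, -0.02569906,  0.03348189],
       [ 0.02929818, -0.1792359 , -0.98336977,  1.11915838],
       [ 0.        ,  0.        ,  0.        ,  1.        ]])}
{'fx': 566.462460494259, 'fy': 566.462460494259, 'cx': 312.4159162790782, 'cy': 239.69974467977482, 'extrinsics': array([[ 0.99837832, -0.03810168,  0.04229652,  0.50177361],
       [-0.05687047, -0.70078091,  0.71110608, -0.9283698 ],
       [ 0.00254626, -0.71235832, -0.70181133,  1.01404808],
       [ 0.        ,  0.        ,  0.        ,  1.        ]])}
{'time_s': 0.1, 'joints': array([ 1.08303501,  0.39912088,  0.04502417,  1.53777542, -0.01869864,
        1.20693144, -0.05072544]), 'joint_velocities': array([-9.84033211e-04, -2.25885219e-03, -8.71612712e-05, -4.97585659e-03,
       -1.16223293e-04,  3.78233563e-04,  1.20048951e-03]), 'effort': array([ 3.12807933e-03, -4.76261294e+01,  1.36988975e+00, -2.54946792e+01,
        1.19298502e-02,  5.08363693e-03, -3.47261505e-06]), 'eef_pos': array([ 0.24619692, -0.60096902,  0.24935572]), 'ee_rot': array([-0.13599838, -0.69361745, -0.13723736,  0.69394898]), 'wrist_force': array([ 0.19577838, -0.0785215 , -0.06217252]), 'moment': array([-0.02365246, -0.04196569,  0.00552614]), 'gripper_width': 0.9974397909801282}
```

View pics/top0.png

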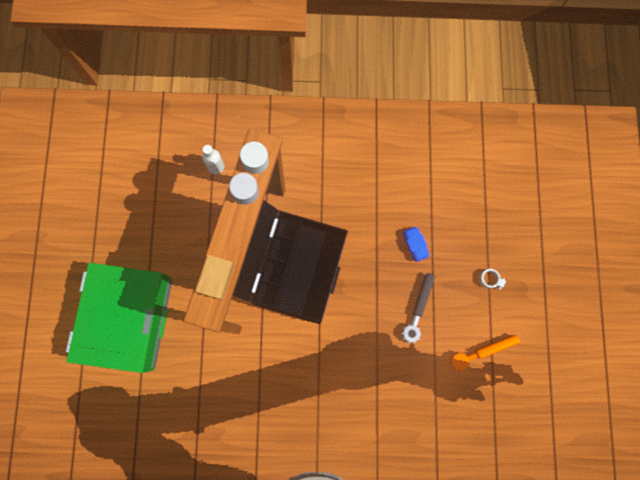

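View pics/side0.png

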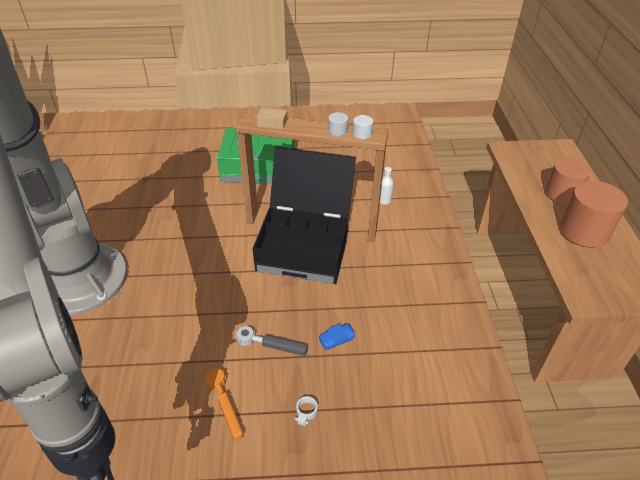

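```bash
python3 - <<'E'
from h import *
im,d,p=load('top'); W=world(d,p); hsv=cv2.cvtColor(im,cv2.COLOR_RGB2HSV)
# riser top: z ~0.303
m=(abs(W[...,2]-0.303)<0.006)&(np.mgrid[:480,:640][1]<330)&(hsv[...,1]>80)
P=W[m][:,:2].astype(np.float32); r=cv2.minAreaRect(P); print('riser',len(P),r,cv2.boxPoints(r))
# black org rim
v,u=np.mgrid[:480,:640]
roi=(u>225)&(u<355)&(v>190)&(v<335)&(hsv[...,2]<70)
for lo,hi in((.075,.085),(.03,.04)):
    m=roi&(W[...,2]>lo)&(W[...,2]<hi); P=W[m][:,:2].astype(np.float32); r=cv2.minAreaRect(P); print('org',lo,len(P),r,cv2.boxPoints(r))
# lid plane
m=roi&(W[...,2]>.1)&(W[...,2]<.23); print('lid',m.sum(),W[m].min(0),W[m].max(0))
# tool
m=(u>395)&(u<440)&(v>265)&(v<350)&(W[...,2]>.009)
P=W[m]; c=P[:,:2].mean(0); r=cv2.minAreaRect(P[:,:2].astype(np.float32)); print('tool',len(P),c,P[:,2].max(),r)
print('head',ray(412,333,.022,p),'end',ray(430,277,.022,p))
for n,(a,b,c_,e) in dict(bump=(400,432,222,264),clamp=(475,510,262,295),bottle=(200,226,143,178)).items():
    m=(u>a)&(u<b)&(v>c_)&(v<e)&(W[...,2]>.008);print(n,W[m].mean(0),W[m].max(0),W[m].min(0))
E
```

```text
riser 4974 ((0.5636662840843201, 0.15242032706737518), (0.061076872050762177, 0.33983147144317627), 74.6138916015625) [[0.39173782 0.16805883]
 [0.7193897  0.07789395]
 [0.73559475 0.13678183]
 [0.4079429  0.22694671]]
org 0.075 548 ((0.5346785187721252, 0.049933530390262604), (0.15592700242996216, 0.1987948715686798), 74.65740966796875) [[ 0.41819516  0.00104813]
 [ 0.6099052  -0.051551  ]
 [ 0.6511619   0.09881893]
 [ 0.45945185  0.15141806]]
org 0.03 5266 ((0.5331071615219116, 0.047491565346717834), (0.14261840283870697, 0.19696030020713806), 74.59346008300781) [[ 0.41922146  0.0049077 ]
 [ 0.609104   -0.04741798]
 [ 0.64699286  0.09007543]
 [ 0.45711035  0.14240111]]
lid 986 [0.46303586 0.10470243 0.10000744] [0.65441401 0.17077435 0.13134836]
tool 755 [ 0.45076299 -0.20645717] 1.1191583836169823 ((0.40893080830574036, -0.1320471316576004), (0.11424785107374191, 0.3166778087615967), 30.30120849609375)
head [ 0.40233104 -0.19682157  0.022     ] end [ 0.52344973 -0.2380949   0.022     ]
bump [ 0.59454989 -0.20470782  0.03401598] [0.63510979 0.03348189 1.11915838] [ 0.37836151 -0.23535762  0.00811824]
clamp [ 0.51968875 -0.37062138  0.03289589] [0.54481064 0.03348189 1.11915838] [ 0.37836151 -0.40463253  0.00804392]
bottle [0.75856712 0.23831326 0.07456306] [0.78547648 0.26168744 1.11915838] [0.37836151 0.03348189 0.00822149]
```

```bash
python3 - <<'E'
import cv2
a=cv2.imread('pics/top0.png')[180:380,370:540];b=cv2.imread('pics/top0.png')[120:345,180:370]
cv2.imwrite('pics/c1.png',cv2.hconcat([cv2.resize(a,(400,470)),cv2.resize(b,(400,470))]))
E
```

```text
(no output)
```

View pics/c1.png

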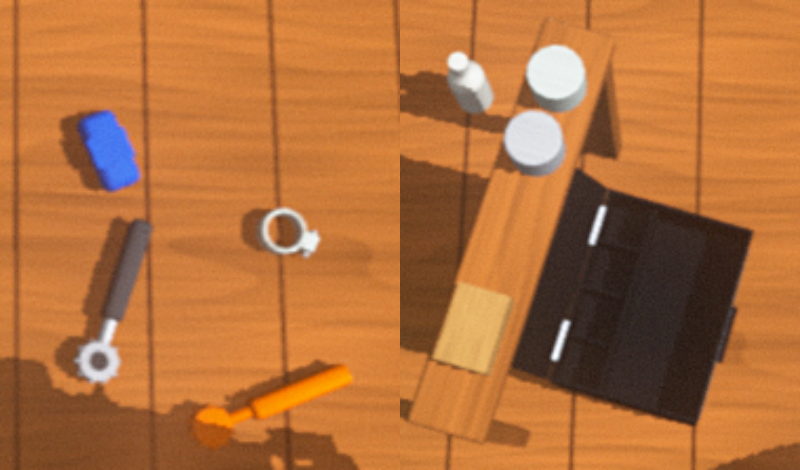

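```bash
cat >> h.py <<'E'
A=np.deg2rad(-15.39); RX=np.array([np.cos(A),np.sin(A),0]); RY=np.array([-np.sin(A),np.cos(A),0]); ORG=np.array([.5345,.0464,0])
def o2w(x,y,z): return ORG+x*RX+y*RY+np.array([0,0,z])
def w2o(p): q=np.asarray(p)-ORG; return np.array([q@RX,q@RY,q[2]])
from scipy.spatial.transform import Rotation as Ro
def pose(s=None):
    s=s or env.read_state(); q=s['ee_rot']; return np.array(s['eef_pos']),Ro.from_quat([q[1],q[2],q[3],q[0]]).as_matrix()
def plan(target,jaw=None):
    p,R=pose(); t=R.T@(np.asarray(target)-p)/.025; r=0
    if jaw is not None:
        j=R.T@np.append(jaw,0)[:3]; r=np.degrees(np.arctan2(j[2],j[1])); r=(r+90)%180-90
    print('shift',t.round(2),'roll',round(r/6,2),'now',p.round(4),'down',R[:,0].round(3))
E
python3 - <<'E'
from h import *
im,d,p=load('top'); W=world(d,p); v,u=np.mgrid[:480,:640]
m=(u>398)&(u<440)&(v>265)&(v<350)&(W[...,2]>.008)&(W[...,2]<.04)&(d>0)
P=W[m]; r=cv2.minAreaRect(P[:,:2].astype(np.float32)); print(len(P),P.min(0),P.max(0),r,cv2.boxPoints(r))
hd=P[m[m]&(v[m]<312)]; l=cv2.fitLine(hd[:,:2].astype(np.float32),cv2.DIST_L2,0,.01,.01).ravel(); print(l, hd[:,:2].mean(0))
dr=np.array(l[:2]); dr*=-np.sign(dr[0]); s=P[:,:2]@dr; print('ext',s.min(),s.max(),dr, 'side',hd[:,:2].mean(0)@np.array([-dr[1],dr[0]]))
mid=(s.min()+s.max())/2*dr+ (hd[:,:2].mean(0)@np.array([-dr[1],dr[0]]))*np.array([-dr[1],dr[0]]); print('mid',mid)
plan(np.append(mid+.004*dr,.12),np.array([-dr[1],dr[0]]))
E
```

```text
746 [ 0.38328995 -0.24612619  0.00813997] [ 0.53367211 -0.1745695   0.02711323] ((0.4559478461742401, -0.21800200641155243), (0.03953888639807701, 0.15743957459926605), 66.0345230102539) [[ 0.37598437 -0.20409225]
 [ 0.51985115 -0.26804203]
 [ 0.5359113  -0.23191176]
 [ 0.39204454 -0.16796198]]
[ 0.940475   -0.33986294  0.4893555  -0.22389646] [ 0.48935551 -0.22389646]
ext -0.5823589766719035 -0.42425226111403574 [-0.940475    0.33986294] side 0.04425522046760572
mid [ 0.45830564 -0.21267586]
shift [  5.19 -11.25 -13.62] roll 7.02 now [ 0.2462 -0.601   0.2494] down [-0.001  0.002 -1.   ]
```

```bash
python3 -m crank '[[0,[5.2,-11.25,-13.6],7],[0,[5.2,-11.25,-13.6],7],[0,[5.2,-11.25,-13.6],7],[0,[5.2,-11.25,-13.6],7],[0,[5.2,-11.25,-13.6],7],[0,[5.2,-11.25,-13.6],7],[0,[5.2,-11.25,-13.6],7],[0,[5.2,-11.25,-13.6],7],[0,[5.2,-11.25,-13.6],7],[0,[5.2,-11.25,-13.6],7]]' 60; python3 - <<'E'
from h import *
im,d,p=grab('wrist','w1.png'); s=env.read_state(); print(pose(s), s['joints'])
W=world(d,p); m=(W[...,2]>.008)&(W[...,2]<.035)&(d>0); print(m.sum())
hsv=cv2.cvtColor(im,cv2.COLOR_RGB2HSV)
m&=(hsv[...,1]<110); 
n,l,st,c=cv2.connectedComponentsWithStats(m.astype(np.uint8))
for i in range(1,n):
    if st[i,4]>500:
        P=W[l==i]; print(st[i],P.mean(0),cv2.minAreaRect(P[:,:2].astype(np.float32)))
E
```

```text
time_s: 1.35
eef_pos: [0.4538, -0.2137, 0.1204]
ee_rot: [0.121, -0.697, 0.122, 0.697]
wrist_force: [-0.3, -0.3, 0.7]
gripper_width: 1.002
(array([ 0.4537186 , -0.21414939,  0.12054043]), array([[-4.07564880e-05, -3.39987503e-01, -9.40429953e-01],
       [-1.03376068e-03, -9.40429437e-01,  3.39987362e-01],
       [-9.99999465e-01,  9.86036199e-04, -3.13137112e-04]])) [ 0.39702973  0.28209325 -0.04886598  2.02128801  0.01961378  0.8383099
 -1.58072028]
27131
[ 516    0  118   68 3554] [ 0.51676857 -0.37905504  0.01536502] ((0.5175003409385681, -0.3771326243877411), (0.053762830793857574, 0.03189634159207344), 70.61151123046875)
[ 286  102   64  262 9556] [ 0.4577068  -0.21679209  0.02048613] ((0.45523279905319214, -0.21638929843902588), (0.039869051426649094, 0.15822915732860565), 70.41508483886719)
[   0  257   41  136 2731] [ 0.45893453 -0.01501602  0.01906292] ((0.4675289988517761, -0.018299780786037445), (0.008511104620993137, 0.0929233655333519), 70.23844909667969)
```

View pics/w1.png

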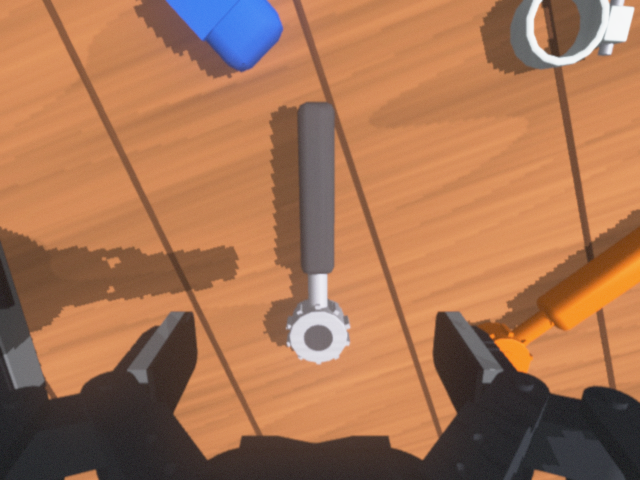

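```bash
python3 -m crank '[[0,[2,0,0],0],[0,[3.86,0,0],0],[0,[3.86,0,0],0],[0.3,[3.86,0,0],0],[0.6,[3.86,0,0],0],[1,[3.86,0,0],0],[1,[3.86,0,0],0],[1,[3.86,0,0],0],[1,[3.86,0,0],0],[1,[3.86,0,0],0]]' 60; python3 -m crank '[[1,[-2,0,0],0],[1,[-4,0,0],0],[1,[-6,0,0],0],[1,[-6,0,0],0]]'; python3 - <<'E'
from h import *
grab('wrist','w2.png')
plan(o2w(.004,-.024,.17),RY)
E
```

```text
time_s: 2.65
eef_pos: [0.4553, -0.2131, 0.0252]
ee_rot: [-0.121, 0.697, -0.121, -0.696]
wrist_force: [-1.2, -0.8, 7.4]
gripper_width: 0.214
time_s: 3.15
eef_pos: [0.4571, -0.2133, 0.1779]
ee_rot: [-0.12, 0.7, -0.122, -0.693]
wrist_force: [0.4, -0.7, -2.9]
gripper_width: 0.214
shift [ 0.21 -9.88  0.27] roll -0.72 now [ 0.4551 -0.2125  0.1753] down [ 0.003 -0.001 -1.   ]
```

```bash
python3 -m crank '[[1,[0.2,-2.5,0.1],-0.7],[1,[0.2,-5,0.2],-0.7],[1,[0.2,-7.5,0.25],-0.7],[1,[0.2,-9.9,0.25],-0.7],[1,[0.2,-9.9,0.25],-0.7],[1,[0.2,-9.9,0.25],-0.7]]'; python3 - <<'E'
from h import *
im,d,p=grab('wrist','w3.png'); print(w2o(pose()[0]))
plan(o2w(.004,-.024,.063),RY)
E
```

```text
time_s: 3.95
eef_pos: [0.5303, 0.0222, 0.1666]
ee_rot: [0.095, -0.699, 0.096, 0.702]
wrist_force: [-0.9, -0.0, -3.2]
gripper_width: 0.217
[ 0.00280511 -0.02537861  0.16699848]
shift [ 4.16 -0.07 -0.06] roll -0.03 now [0.5305 0.0212 0.167 ] down [-0.004 -0.001 -1.   ]
```

View pics/w3.png

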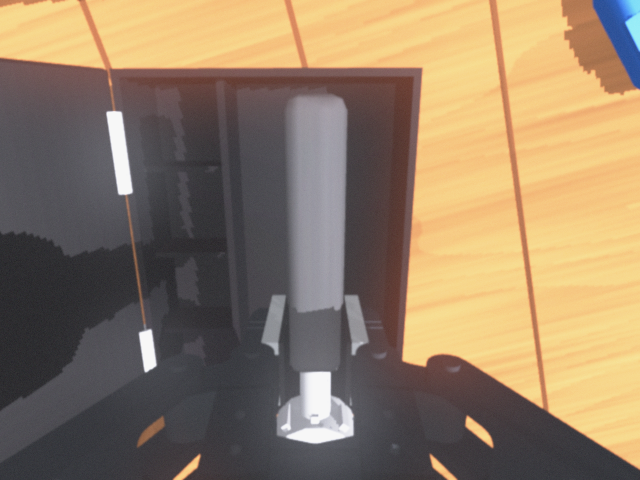

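```bash
python3 -m crank '[[1,[1.5,0,0],0],[1,[3,0,0],0],[1,[3.9,0,0],0],[1,[4.15,0,0],0],[1,[4.15,0,0],0],[0.7,[4.15,0,0],0],[0.6,[4.15,0,0],0],[0.55,[4.15,0,0],0],[0.52,[4.15,0,0],0],[0.52,[4.15,0,0],0],[0.52,[4.15,0,0],0]]'; python3 -m crank '[[0.52,[-1,0,0],0],[0.52,[-3,0,0],0],[0.52,[-5,0,0],0],[0.52,[-6,0,0],0],[0.52,[-6,0,0],0]]'; python3 - <<'E'
from h import *
im,d,p=grab('wrist','w4.png'); W=world(d,p); O=(W-ORG); ox=O@RX; oy=O@RY
m=(d>0)&(W[...,2]>.045)&(W[...,2]<.064)&(abs(ox)<.094)&(oy>-.069)&(oy<.021)
P=np.stack([ox[m],oy[m]],1).astype(np.float32); print(m.sum(),cv2.minAreaRect(P),np.percentile(W[m][:,2],[5,50,95]))
print(w2o(pose()[0]))
E
```

```text
time_s: 5.38
eef_pos: [0.532, 0.0227, 0.065]
ee_rot: [-0.095, 0.701, -0.096, -0.701]
wrist_force: [0.8, -0.4, -0.7]
gripper_width: 0.481
time_s: 6.0
eef_pos: [0.5335, 0.0229, 0.2172]
ee_rot: [-0.096, 0.702, -0.095, -0.699]
wrist_force: [-1.3, -1.1, -0.3]
gripper_width: 0.481
6047 ((0.006198205053806305, -0.025115089491009712), (0.039567217230796814, 0.15774773061275482), 88.82442474365234) [0.04984187 0.05524733 0.05677634]
[ 0.00405685 -0.02339654  0.21535481]
```

```bash
python3 - <<'E'
from h import *
for t in [(.3,-.6,.35),(-.18,-.68,.45),(-.24,-.87,.8)]: plan(t)
print(env.read_state()['joints'])
E
```

```text
shift [-5.39 26.49  2.28] roll 0.0 now [0.5322 0.0228 0.2154] down [ 0.001 -0.    -1.   ]
shift [-9.42 34.71 19.92] roll 0.0 now [0.5322 0.0228 0.2154] down [ 0.001 -0.    -1.   ]
shift [-23.42  42.67  20.18] roll 0.0 now [0.5322 0.0228 0.2154] down [ 0.001 -0.    -1.   ]
[ 0.06448349  0.22573019 -0.21806155  1.85497918  0.05570334  1.06558593
 -2.01682746]
```

```bash
python3 -m crank '[[0.9,[-5.4,5,0.5],0],[0.9,[-5.4,26.5,2.3],0],[0.9,[-5.4,26.5,2.3],0],[0.9,[-5.4,26.5,2.3],0],[0.9,[-5.4,26.5,2.3],0],[0.9,[-5.4,26.5,2.3],0],[0.9,[-5.4,26.5,2.3],0],[0.9,[-5.4,26.5,2.3],0],[0.9,[-5.4,26.5,2.3],0],[0.9,[-5.4,26.5,2.3],0],[0.9,[-5.4,26.5,2.3],0]]'; python3 -m crank '[[0.9,[-4,8.2,17.7],0],[0.9,[-4,8.2,17.7],0],[0.9,[-4,8.2,17.7],0],[0.9,[-4,8.2,17.7],0],[0.9,[-4,8.2,17.7],0],[0.9,[-4,8.2,17.7],0],[0.9,[-4,8.2,17.7],0],[0.9,[-4,8.2,17.7],0],[0.9,[-4,8.2,17.7],0]]'; python3 - <<'E'
from h import *
plan((-.24,-.87,.8)); print(env.read_state()['joints'])
E
```

```text
time_s: 7.42
eef_pos: [0.2998, -0.5978, 0.3473]
ee_rot: [0.096, -0.7, 0.094, 0.701]
wrist_force: [1.1, -1.5, 0.4]
gripper_width: 0.103
time_s: 8.55
eef_pos: [-0.1881, -0.6745, 0.4473]
ee_rot: [0.1, -0.698, 0.098, 0.702]
wrist_force: [1.0, 0.3, 0.1]
gripper_width: 0.102
shift [-14.13   8.05  -0.11] roll 0.0 now [-0.1881 -0.6745  0.4473] down [-0.004  0.004 -1.   ]
[ 1.5258368   0.47055043  0.43982922  1.05869748 -0.18943455  1.65224357
  0.05505139]
```

```bash
python3 -m crank '[[0.9,[-2.4,2,0],0],[0.9,[-4.8,4,0],0],[0.9,[-7,6,0],0],[0.9,[-9,8,0],0],[0.9,[-11,8,0],0],[0.9,[-13,8,0],0]]'; python3 - <<'E'
from h import *
plan((-.24,-.87,.8)); print(env.read_state()['joints'])
E
```

```text
time_s: 9.3
eef_pos: [-0.2001, -0.7484, 0.5706]
ee_rot: [0.071, -0.696, 0.12, 0.705]
wrist_force: [0.1, -0.3, 0.0]
gripper_width: 0.096
shift [-8.79  5.75  0.26] roll 0.0 now [-0.2001 -0.7484  0.5706] down [-0.022 -0.068 -0.997]
[ 1.73863317  0.69160506  0.14794311  0.38723527 -0.10072725  1.99485505
 -0.03756713]
```

```bash
python3 -m crank '[[0.9,[-6,0,0],0],[0.9,[-6,0,0],0],[0.9,[-10,0,0],0],[0.9,[-10,0,0],0]]'; python3 - <<'E'
from h import *
plan((-.24,-.87,.8)); print(env.read_state()['joints'])
E
python3 -m crank '[[0.9,[0,0,0],0],[0.9,[0,0,0],0]]'; python3 - <<'E'
from h import *
plan((-.24,-.87,.8)); print(env.read_state()['joints'])
E
```

```text
time_s: 9.8
eef_pos: [-0.1484, -0.6774, 0.7253]
ee_rot: [-0.02, -0.668, 0.183, 0.72]
wrist_force: [-0.1, -1.7, 0.3]
gripper_width: 0.102
shift [-0.36  8.84  1.84] roll 0.0 now [-0.1484 -0.6774  0.7253] down [-0.105 -0.273 -0.956]
[ 1.78045846  0.46758065 -0.28235546  0.40277622  0.26234566  1.99415488
 -0.11753046]
time_s: 10.05
eef_pos: [-0.1468, -0.6765, 0.7285]
ee_rot: [-0.023, -0.67, 0.184, 0.719]
wrist_force: [-1.1, -0.8, -0.4]
gripper_width: 0.099
shift [-0.19  8.85  1.9 ] roll 0.0 now [-0.1468 -0.6765  0.7285] down [-0.101 -0.279 -0.955]
[ 1.77855299  0.46596387 -0.27759112  0.39760641  0.25431805  1.99491719
 -0.11588805]
```

```bash
python3 -m crank '[[0.9,[-5,0,0],0],[0.9,[-5,0,0],0],[0.9,[-9,0,0],0],[0.9,[-9,0,0],0]]'; python3 - <<'E'
from h import *
plan((-.15,-.6,1)); print(env.read_state()['joints'])
E
```

```text
time_s: 10.55
eef_pos: [-0.1306, -0.6044, 0.7898]
ee_rot: [-0.04, -0.663, 0.206, 0.719]
wrist_force: [-0.4, 0.3, 0.4]
gripper_width: 0.102
shift [-7.84  2.94  1.1 ] roll 0.0 now [-0.1306 -0.6044  0.7898] down [-0.117 -0.33  -0.937]
[ 1.47877302  0.34679553  0.48013485  0.46813104 -0.17038139  1.99521471
 -0.00375535]
```

```bash
python3 -m crank '[[0.9,[-8,4.5,1.2],0],[0.9,[-8,4.5,1.2],0],[0.9,[-12,6,1.5],0],[0.9,[-12,6,1.5],0],[0.9,[-12,6,1.5],0]]'; python3 - <<'E'
from h import *
plan((-.15,-.6,1.2)); print(env.read_state()['joints'])
E
```

```text
time_s: 11.18
eef_pos: [-0.1429, -0.572, 0.83]
ee_rot: [-0.068, -0.656, 0.228, 0.716]
wrist_force: [-0.6, 0.7, 0.2]
gripper_width: 0.105
shift [-12.98   7.19   0.53] roll 0.0 now [-0.1429 -0.572   0.83  ] down [-0.129 -0.395 -0.909]
[ 1.49302471  0.29513585  0.4913026   0.44546281 -0.17355072  1.99503127
  0.02638223]
```

```bash
python3 -m crank '[[0.9,[-20,14,1],0],[0.9,[-20,14,1],0],[0.9,[-20,14,1],0],[0.9,[-20,14,1],0],[0.9,[-20,14,1],0],[0.9,[-20,14,1],0],[0.9,[-20,14,1],0],[0.9,[-20,14,1],0]]'; python3 - <<'E'
from h import *
plan((-.15,-.6,1.2)); print(env.read_state()['joints'])
E
```

```text
time_s: 12.18
eef_pos: [-0.1438, -0.5509, 0.8653]
ee_rot: [-0.093, -0.647, 0.251, 0.714]
wrist_force: [0.6, 0.2, -0.3]
gripper_width: 0.098
shift [-10.82   8.13   0.27] roll 0.0 now [-0.1438 -0.5509  0.8653] down [-0.146 -0.456 -0.878]
[ 1.48388205  0.26758991  0.52412854  0.40266841 -0.18700453  1.99495908
  0.03501632]
```

```bash
python3 -m crank '[[0.9,[-20,6,0],0],[0.9,[-20,6,0],0],[0.9,[-20,6,0],0],[0.9,[-20,6,0],0],[0.9,[-20,6,0],0],[0.9,[-20,6,0],0]]'; python3 - <<'E'
from h import *
plan((-.15,-.6,1.2)); print(env.read_state()['joints'])
E
```

```text
time_s: 12.92
eef_pos: [-0.116, -0.4634, 0.9106]
ee_rot: [-0.118, -0.637, 0.274, 0.711]
wrist_force: [1.0, -0.5, -0.1]
gripper_width: 0.103
shift [-6.69 10.99  0.46] roll 0.0 now [-0.116  -0.4634  0.9106] down [-0.161 -0.517 -0.841]
[ 0.98924247  0.11714636  0.96705448  0.50151552 -0.13670278  1.99506995
  0.03017749]
```

```bash
python3 -m crank '[[0.9,[-20,14,0],0],[0.9,[-20,14,0],0],[0.9,[-20,14,0],0],[0.9,[-20,14,0],0],[0.9,[-20,8,0],0],[0.9,[-20,8,0],0],[0.9,[-20,8,0],0],[0.9,[-20,8,0],0],[0.9,[-20,8,0],0],[0.9,[-20,8,0],0]]'; python3 - <<'E'
from h import *
plan((-.15,-.6,1.2)); print(env.read_state()['joints'])
E
```

```text
time_s: 14.18
eef_pos: [-0.1024, -0.4178, 0.9772]
ee_rot: [-0.154, -0.627, 0.346, 0.681]
wrist_force: [-0.7, -0.4, -0.1]
gripper_width: 0.098
shift [-1.65 11.54 -0.43] roll 0.0 now [-0.1024 -0.4178  0.9772] down [-0.166 -0.644 -0.747]
[ 0.7447756   0.06364539  1.14651853  0.39038194 -0.09661777  1.99473832
 -0.06792453]
```

```bash
python3 - <<'E'
from h import *
plan((.4,-.48,.8),RX);plan((.68,-.1,.75),RX);plan((.66,.36,.62),RX); p,R=pose(); print((R.T@RX).round(3),(R.T@RY).round(3))
E
```

```text
shift [  3.56  -7.45 -19.8 ] roll 14.74 now [-0.1024 -0.4178  0.9772] down [-0.166 -0.644 -0.747]
shift [ -6.59 -22.14 -26.27] roll 14.74 now [-0.1024 -0.4178  0.9772] down [-0.166 -0.644 -0.747]
shift [-14.41 -38.53 -20.24] roll 14.74 now [-0.1024 -0.4178  0.9772] down [-0.166 -0.644 -0.747]
[ 0.011 -0.028 -1.   ] [-0.665 -0.747  0.014]
```

```bash
python3 -m crank '[[1,[0.9,-1.9,-5],-3.8],[1,[1.8,-3.7,-10],-7.6],[1,[2.7,-5.6,-15],-11.4],[1,[3.56,-7.45,-19.8],-15.2],[1,[3.56,-7.45,-19.8],-15.2],[1,[3.56,-7.45,-19.8],-15.2],[1,[3.56,-7.45,-19.8],-15.2],[1,[3.56,-7.45,-19.8],-15.2],[1,[3.56,-7.45,-19.8],-15.2],[1,[3.56,-7.45,-19.8],-15.2],[1,[3.56,-7.45,-19.8],-15.2]]'; python3 - <<'E'
from h import *
plan((.68,-.1,.75),RX);plan((.66,.36,.62),RX); print(env.read_state()['joints'])
E
```

```text
time_s: 15.55
eef_pos: [0.4194, -0.4574, 0.8009]
ee_rot: [-0.573, -0.323, -0.252, 0.71]
wrist_force: [-0.8, 0.2, -0.5]
gripper_width: -0.001
shift [ -9.2    7.07 -13.51] roll 0.28 now [ 0.4194 -0.4574  0.8009] down [-0.134 -0.652 -0.746]
shift [-17.2    2.25 -30.22] roll 0.28 now [ 0.4194 -0.4574  0.8009] down [-0.134 -0.652 -0.746]
[0.22439628 0.2708609  0.33310717 0.69469941 0.62177895 1.85606113
 0.59584569]
```

```bash
python3 - <<'E'
from h import *
plan((.66,-.1,.65),RX)
E
python3 -m crank '[[1,[-1.5,2.1,-2.3],0],[1,[-3,4.2,-4.5],0],[1,[-5,6.4,-8],0],[1,[-6.7,8.5,-11],0],[1,[-6.7,8.5,-14],0],[1,[-6.7,8.5,-15],0],[1,[-6.7,8.5,-15],0],[1,[-6.7,8.5,-15],0]]'; python3 - <<'E'
from h import *
plan((.66,.36,.6),RX); print(env.read_state()['joints'])
E
```

```text
shift [ -6.1    6.24 -16.04] roll 0.28 now [ 0.4194 -0.4574  0.8009] down [-0.134 -0.652 -0.746]
time_s: 16.55
eef_pos: [0.6717, -0.1644, 0.6873]
ee_rot: [-0.58, -0.325, -0.24, 0.707]
wrist_force: [1.1, -0.2, -0.4]
gripper_width: -0.001
shift [-11.33  -5.03 -17.28] roll 0.14 now [ 0.6717 -0.1644  0.6873] down [-0.116 -0.666 -0.737]
[-0.40722244  0.76773616  1.3497122   0.48799857 -0.12755711  1.99498088
  0.38106218]
```

```bash
python3 -m crank '[[1,[-1.4,-0.6,-2.1],0],[1,[-2.8,-1.2,-4.3],0],[1,[-4.2,-1.9,-6.5],0],[1,[-5.6,-2.5,-8.6],0],[1,[-5.6,-2.5,-8.6],0]]'; python3 - <<'E'
from h import *
plan((.64,.36,.6),RX); print(env.read_state()['joints'])
E
```

```text
time_s: 17.18
eef_pos: [0.6453, 0.0854, 0.6149]
ee_rot: [-0.606, -0.328, -0.231, 0.687]
wrist_force: [0.8, -0.7, 0.7]
gripper_width: -0.003
shift [-7.03 -2.01 -8.22] roll 0.24 now [0.6453 0.0854 0.6149] down [-0.05  -0.681 -0.731]
[-0.89801529  0.76250866  1.28715762  0.73830874  0.01625817  1.99495344
  0.04919903]
```

```bash
python3 -m crank '[[1,[-1.8,-0.5,-2],0],[1,[-3.5,-1,-4.1],0],[1,[-5.3,-1.5,-6.1],0],[1,[-7,-2,-8.2],0],[1,[-7,-2,-8.2],0],[1,[-7,-2,-8.2],0]]'; python3 - <<'E'
from h import *
plan(o2w(0,.30,.4),RX); p,R=pose(); print(w2o(p),R[:,0]@RX,R[:,0]@RY,env.read_state()['joints'])
E
```

```text
time_s: 17.92
eef_pos: [0.5486, 0.479, 0.573]
ee_rot: [0.736, 0.355, 0.315, -0.483]
wrist_force: [1.1, -2.8, 0.2]
gripper_width: 0.002
shift [ 9.25 -0.68  1.25] roll 3.69 now [0.5486 0.479  0.573 ] down [ 0.336 -0.487 -0.806]
[-0.10121989  0.42087924  0.57297261] 0.4531071105307477 -0.3808381542082621 [-1.32479975  0.90068658  1.45591663  0.57656986 -0.37685981  1.99500719
 -0.11581434]
```

```bash
cat > fk.py <<'E'
import numpy as np
from scipy.optimize import least_squares
from scipy.spatial.transform import Rotation as Ro
import itertools
S=[([1.08303501,.39912088,.04502417,1.53777542,-.01869864,1.20693144,-.05072544],[.2462,-.601,.2494],[-.13599838,-.69361745,-.13723736,.69394898]),
([.39702973,.28209325,-.04886598,2.02128801,.01961378,.8383099,-1.58072028],[.4537,-.2141,.1205],[.121,-.697,.122,.697]),
([1.5258368,.47055043,.43982922,1.05869748,-.18943455,1.65224357,.05505139],[-.1881,-.6745,.4473],[.1,-.698,.098,.702]),
([1.73863317,.69160506,.14794311,.38723527,-.10072725,1.99485505,-.03756713],[-.2001,-.7484,.5706],[.071,-.696,.12,.705]),
([1.77855299,.46596387,-.27759112,.39760641,.25431805,1.99491719,-.11588805],[-.1468,-.6765,.7285],[-.023,-.67,.184,.719]),
([.98924247,.11714636,.96705448,.50151552,-.13670278,1.99506995,.03017749],[-.116,-.4634,.9106],[-.118,-.637,.274,.711]),
([.7447756,.06364539,1.14651853,.39038194,-.09661777,1.99473832,-.06792453],[-.1024,-.4178,.9772],[-.154,-.627,.346,.681]),
([.22439628,.2708609,.33310717,.69469941,.62177895,1.85606113,.59584569],[.4194,-.4574,.8009],[-.573,-.323,-.252,.71]),
([-.40722244,.76773616,1.3497122,.48799857,-.12755711,1.99498088,.38106218],[.6717,-.1644,.6873],[-.58,-.325,-.24,.707]),
([-.89801529,.76250866,1.28715762,.73830874,.01625817,1.99495344,.04919903],[.6453,.0854,.6149],[-.606,-.328,-.231,.687]),
([-1.32479975,.90068658,1.45591663,.57656986,-.37685981,1.99500719,-.11581434],[.5486,.479,.573],[.736,.355,.315,-.483])]
Q=np.array([s[0] for s in S]);P=np.array([s[1] for s in S]);RR=Ro.from_quat([[q[1],q[2],q[3],q[0]] for _,_,q in S])
ax='zyzyzyz'
def chain(q,sg):
    R=Ro.identity(); out=[]
    for i in range(7): R=R*Ro.from_euler(ax[i],sg[i]*q[i]); out.append(R.as_matrix())
    return out
def fk(q,sg,L,Tool):
    c=chain(q,sg); d=L.reshape(5,3)
    p=np.array([0,0,d[0,2]])+c[1]@d[1]+c[3]@d[2]+c[5]@d[3]   # offsets after j2, j4, j6
    p=p+c[2]@d[4]
    return p,c[6]@Tool,c
def fitall():
    best=None
    for s in itertools.product([1,-1],repeat=4):
        for s6 in(1,-1):
            sg=[s[0],1,s[1],1,s[2],s6,s[3]]
            E=[chain(q,sg)[6].T@r.as_matrix() for q,r in zip(Q,RR)]
            T=Ro.from_matrix(E).mean(); e=np.mean([(T.inv()*Ro.from_matrix(x)).magnitude() for x in E])
            if best is None or e<best[0]: best=(e,sg,T.as_matrix())
    e,sg,T=best
    f=lambda L:np.concatenate([fk(q,sg,L,T)[0]-p for q,p in zip(Q,P)]+[L*1e-4])
    r=least_squares(f,np.full(15,.1)); return e,sg,T,r.x,np.abs(r.fun[:-15]).max()
if __name__=='__main__':
    e,sg,T,L,m=fitall(); print(e,sg,T.round(3),L.reshape(5,3).round(4),m); np.savez('fk.npz',sg=sg,T=T,L=L)
E
python3 fk.py
```

```text
0.0009492749474813507 [-1, 1, -1, 1, -1, 1, -1] [[ 0. -1. -0.]
 [ 0.  0. -1.]
 [ 1.  0.  0.]] [[-0.000e+00 -0.000e+00  2.560e-01]
 [-0.000e+00 -1.200e-02  2.614e-01]
 [ 0.000e+00 -1.520e-02  4.770e-01]
 [-1.000e-04 -4.000e-04  3.184e-01]
 [-1.000e-04 -1.520e-02  2.614e-01]] 5.222245191499608e-05
```

```bash
cat > ik.py <<'E'
from fk import *
from scipy.optimize import least_squares
z=np.load('fk.npz'); sg=list(z['sg']);T=z['T'];L=z['L']
lo=np.array([-2.82,-.49,-1.37,0,-1.36,.23,-2.94]);hi=np.array([2.82,2.23,1.46,2.46,4.5,2,2.94])
A=np.deg2rad(-15.39); RX=np.array([np.cos(A),np.sin(A),0]); RY=np.array([-np.sin(A),np.cos(A),0]); ORG=np.array([.5345,.0464,0]);Z=np.array([0,0,1.])
def o2w(x,y,z): return ORG+x*RX+y*RY+np.array([0,0,z])
def Rdes(lean,jx=1,yaw=0):
    h=-(np.cos(yaw)*RY)+np.sin(yaw)*RX
    x=np.sin(lean)*h-np.cos(lean)*Z; y=jx*np.cross(h,Z); return np.stack([x,y,np.cross(x,y)],1)
def solve(p,R,q0,reg=1e-3,freeroll=False):
    def f(q):
        a,b,_=fk(q,sg,L,T)
        e=[(a-p)/.1, (b[:,0]-R[:,0])] + ([] if freeroll else [b[:,1]-R[:,1]]) + [reg*(q-q0)]
        return np.concatenate(e)
    q0=np.clip(q0,lo+1e-4,hi-1e-4)
    r=least_squares(f,q0,bounds=(lo,hi)); a,b,c=fk(r.x,sg,L,T)
    return r.x,np.linalg.norm(a-p),np.degrees(np.arccos(np.clip(b[:,0]@R[:,0],-1,1))),b
E
python3 - <<'E'
from ik import *
rng=np.random.default_rng(0)
for lean in (.70,.8):
  for y,zz in((.15,.186),(.09,.13)):
    sol=[]
    for k in range(40):
        q,e,an,b=solve(o2w(0,y,zz),Rdes(lean),rng.uniform(lo,hi),1e-4,True)
        if e<.002 and an<1:
            c=fk(q,sg,L,T)[2]; el=np.array([0,0,.256])+c[2]@(L[3:6]*0+np.array([0,0,.5228]))
            if not any(np.abs(q[:6]-s[0][:6]).max()<.25 for s in sol): sol.append((q,el))
    print(lean,y,zz,len(sol))
    for q,el in sorted(sol,key=lambda s:s[0][2])[:14]: print(q.round(2),el.round(2))
E
```

```text
0.7 0.15 0.186 7
[ 0.    0.92 -1.09  1.4   0.94  2.    1.82] [ 0.42 -0.    0.57]
[-0.15  0.78 -0.75  1.41  0.76  1.84 -2.06] [0.36 0.06 0.63]
[-0.4   0.69 -0.33  1.42  0.57  1.7   0.63] [0.3  0.13 0.66]
[-0.61  0.67 -0.    1.42  0.43  1.62 -2.77] [0.27 0.19 0.67]
[-0.77  0.68  0.25  1.43  0.31  1.57 -1.52] [0.24 0.23 0.66]
[-1.03  0.78  0.69  1.44  0.07  1.52  2.83] [0.19 0.31 0.63]
[-1.19  0.96  1.07  1.44 -0.19  1.51 -2.74] [0.16 0.4  0.56]
0.7 0.09 0.13 6
[ 0.17  1.03 -1.25  1.56  1.06  2.    2.33] [ 0.44 -0.08  0.52]
[-0.01  0.81 -0.84  1.56  0.84  1.75 -0.42] [0.38 0.01 0.62]
[-0.27  0.69 -0.42  1.57  0.64  1.59 -0.81] [0.32 0.09 0.66]
[-0.45  0.66 -0.16  1.58  0.53  1.51  1.01] [0.29 0.14 0.67]
[-0.67  0.67  0.17  1.58  0.37  1.43  2.25] [0.25 0.2  0.67]
[-1.1   0.86  0.87  1.6  -0.04  1.34  2.89] [0.18 0.35 0.6 ]
0.8 0.15 0.186 6
[-0.12  0.88 -0.89  1.37  0.88  2.   -2.14] [0.4  0.05 0.59]
[-0.28  0.78 -0.58  1.37  0.72  1.87  0.2 ] [0.35 0.1  0.63]
[-0.51  0.72 -0.2   1.38  0.55  1.75  1.3 ] [0.3  0.17 0.65]
[-0.7   0.72  0.12  1.39  0.41  1.68 -2.17] [0.26 0.22 0.65]
[-1.07  0.86  0.76  1.4   0.07  1.57  0.97] [0.19 0.35 0.6 ]
[-1.26  1.18  1.33  1.41 -0.36  1.6   1.52] [0.15 0.46 0.45]
0.8 0.09 0.13 7
[ 0.05  0.96 -1.05  1.52  0.99  1.97  2.08] [ 0.43 -0.02  0.55]
[-0.15  0.8  -0.66  1.53  0.79  1.77 -0.78] [0.37 0.06 0.62]
[-0.49  0.71 -0.14  1.54  0.56  1.59  2.4 ] [0.3  0.16 0.65]
[-0.79  0.74  0.32  1.55  0.34  1.47  2.09] [0.25 0.25 0.64]
[-0.95  0.8   0.57  1.55  0.2   1.43  0.15] [0.22 0.3  0.62]
[-1.14  0.95  0.93  1.56 -0.06  1.39  0.93] [0.18 0.39 0.56]
[-1.24  1.13  1.21  1.56 -0.3   1.42 -2.41] [0.16 0.45 0.48]
```

```bash
cat > sim.py <<'E'
from ik import *
vmax=.7*np.array([2.57,2.57,3.14,3.14,3.14,3.14,3.14])/8
lo2=lo.copy();hi2=hi-.005
def row(q,gp,gR,wr=.3,reg=.02,bnd=True):
    p,R,_=fk(q,sg,L,T); R=Ro.from_matrix(R)
    d=gp-p; n=np.linalg.norm(d); pt=p+d*min(1,.0625/max(n,1e-9))
    rv=(Ro.from_matrix(gR)*R.inv()).as_rotvec(); a=np.linalg.norm(rv); Rt=Ro.from_rotvec(rv*min(1,.1867/max(a,1e-9)))*R
    def f(x):
        a,b,_=fk(x,sg,L,T); return np.concatenate([(a-pt),wr*(Ro.from_matrix(b)*Rt.inv()).as_rotvec(),reg*wr*.1*(x-q)])
    l=np.maximum(lo2,q-vmax) if bnd else lo2; h=np.minimum(hi2,q+vmax) if bnd else hi2
    qq=np.clip(q,l+1e-6,h-1e-6)
    x=least_squares(f,qq,bounds=(l,h),max_nfev=60).x
    return x
def call(q,rows,**k):
    p,R,_=fk(q,sg,L,T)
    for s in rows:
        q=row(q,p+R@np.array(s[:3])*.025,R@Ro.from_euler('x',6*(s[3] if len(s)>3 else 0),degrees=True).as_matrix(),**k)
    return q
def show(q):
    p,R,_=fk(q,sg,L,T); x=R[:,0]
    print('p',p.round(3),'down',x.round(3),'lean %.1f az %.1f'%(np.degrees(np.arccos(-x[2])),np.degrees(np.arctan2(x[1],x[0]))),'q',q.round(2))
E
python3 - <<'E'
from sim import *
q9=np.array(S[3][0]);q1218=np.array([1.48388205,.26758991,.52412854,.40266841,-.18700453,1.99495908,.03501632]);q1292=Q[5]
print('true C');show(np.array([1.78045846,.46758065,-.28235546,.40277622,.26234566,1.99415488,-.11753046]));print('true A');show(Q[5]);print('true B');show(Q[6])
for wr in(.1,.3,1.):
  for bnd in (True,False):
    print(wr,bnd)
    show(call(q9,[[-6,0,0]]*2+[[-10,0,0]]*2,wr=wr,bnd=bnd)); show(call(q1218,[[-20,6,0]]*6,wr=wr,bnd=bnd)); show(call(q1292,[[-20,14,0]]*4+[[-20,8,0]]*6,wr=wr,bnd=bnd))
E
```

```text
true C
p [-0.148 -0.677  0.725] down [-0.105 -0.273 -0.956] lean 17.0 az -111.1 q [ 1.78  0.47 -0.28  0.4   0.26  1.99 -0.12]
true A
p [-0.116 -0.463  0.911] down [-0.161 -0.517 -0.841] lean 32.8 az -107.3 q [ 0.99  0.12  0.97  0.5  -0.14  2.    0.03]
true B
p [-0.102 -0.418  0.977] down [-0.166 -0.644 -0.747] lean 41.7 az -104.5 q [ 0.74  0.06  1.15  0.39 -0.1   1.99 -0.07]
0.1 True
p [-0.193 -0.725  0.796] down [-0.137 -0.501 -0.854] lean 31.3 az -105.3 q [ 1.76  0.63  0.49  0.01 -0.44  1.95 -0.05]
p [-0.112 -0.475  1.179] down [-0.267 -0.944 -0.194] lean 78.8 az -105.8 q [ 1.48  0.17  0.06  0.    0.29  1.6  -0.01]
p [-0.072 -0.369  1.417] down [-0.213 -0.827  0.52 ] lean 121.3 az -104.5 q [ 1.2   0.1   0.02  0.    0.64  0.94 -0.01]
0.1 False
p [-0.193 -0.725  0.796] down [-0.137 -0.501 -0.854] lean 31.3 az -105.3 q [ 1.76  0.63  0.16  0.   -0.12  1.97 -0.05]
p [-0.112 -0.475  1.179] down [-0.267 -0.944 -0.194] lean 78.8 az -105.8 q [ 1.48  0.17  0.02  0.    0.34  1.6  -0.01]
p [-0.072 -0.369  1.417] down [-0.212 -0.826  0.521] lean 121.4 az -104.4 q [ 1.2   0.1   0.02  0.    0.64 
[... 776 characters left out ...]
37] down [-0.028 -0.092 -0.995] lean 5.5 az -107.0 q [ 1.66  0.51  0.27  0.55 -0.15  2.   -0.01]
p [-0.117 -0.465  0.891] down [-0.152 -0.479 -0.865] lean 30.1 az -107.6 q [ 0.94  0.11  1.    0.56 -0.12  2.    0.03]
p [-0.103 -0.432  0.924] down [-0.166 -0.539 -0.826] lean 34.3 az -107.1 q [ 0.41  0.06  1.45  0.54 -0.06  2.    0.01]
1.0 False
p [-0.179 -0.671  0.637] down [-0.028 -0.092 -0.995] lean 5.5 az -107.0 q [ 1.66  0.51  0.27  0.55 -0.15  1.99 -0.01]
p [-0.117 -0.465  0.891] down [-0.152 -0.479 -0.865] lean 30.1 az -107.6 q [ 0.94  0.11  1.    0.56 -0.12  2.    0.03]
p [-0.103 -0.432  0.924] down [-0.166 -0.539 -0.826] lean 34.3 az -107.1 q [ 0.41  0.06  1.45  0.54 -0.06  1.99  0.01]
```

```bash
cat > beam.py <<'E'
from sim import *
import itertools,sys
from multiprocessing import Pool
des=Rdes(np.radians(44))[:,0]
dirs=[np.array(d)/np.linalg.norm(d) for d in itertools.product([-1,0,1],repeat=3) if any(d)]
def ev(a):
    q,d,n,h=a; p,R,_=fk(q,sg,L,T); s=np.round(R.T@d*10,1)
    q2=call(q,[s]*n,wr=.6); p2,R2,c=fk(q2,sg,L,T)
    return q2,h+[(n,d.round(2),s)],np.degrees(np.arccos(np.clip(R2[:,0]@des,-1,1))),p2
if __name__=='__main__':
    q0=np.array(S[-1][0]); B=[(q0,[],99)]
    with Pool() as P:
        for it in range(9):
            C=P.map(ev,[(q,d,n,h) for q,h,_ in B for d in dirs for n in(3,8)],chunksize=4)
            C=[c for c in C if .4<c[3][2]<1.2 and np.hypot(*c[3][:2])>.3]
            # time-aware score
            C.sort(key=lambda c:c[2]+.1*sum(x[0] for x in c[1])); o=[]
            for c in C:
                if all(np.linalg.norm(c[3]-e[3])>.02 or abs(c[2]-e[2])>2 for e in o): o.append(c)
                if len(o)>=14: break
            B=[(c[0],c[1],c[2]) for c in o]; print(it,B[0][2].round(1),o[0][3].round(2),[ (x[0],x[1].tolist()) for x in B[0][1]],flush=True)
            if B[0][2]<7: break
    show(B[0][0])
E
nproc; time OMP_NUM_THREADS=1 OPENBLAS_NUM_THREADS=1 timeout 420 python3 beam.py
```

```text
4
0 32.4 [0.42 0.35 0.57] [(3, [-0.71, -0.71, 0.0])]
1 30.8 [0.32 0.27 0.57] [(3, [-0.71, -0.71, 0.0]), (3, [-0.71, -0.71, 0.0])]
2 29.2 [0.29 0.28 0.55] [(3, [-0.71, -0.71, 0.0]), (3, [-0.71, -0.71, 0.0]), (3, [-0.71, -0.71, 0.0])]
3 28.0 [0.39 0.21 0.6 ] [(3, [-0.71, -0.71, 0.0]), (3, [-0.71, -0.71, 0.0]), (3, [0.0, -0.71, 0.71]), (3, [-0.58, -0.58, -0.58])]
4 25.9 [0.38 0.2  0.6 ] [(3, [-0.71, -0.71, 0.0]), (3, [-0.71, -0.71, 0.0]), (3, [0.0, -0.71, 0.71]), (3, [-0.58, -0.58, -0.58]), (3, [-0.71, -0.71, 0.0])]
5 24.1 [0.38 0.19 0.59] [(3, [-0.71, -0.71, 0.0]), (3, [-0.71, -0.71, 0.0]), (3, [0.0, -0.71, 0.71]), (3, [-0.58, -0.58, -0.58]), (3, [-0.71, -0.71, 0.0]), (3, [-0.71, -0.71, 0.0])]
6 21.7 [0.46 0.04 0.67] [(3, [-0.71, -0.71, 0.0]), (8, [-0.71, -0.71, 0.0]), (3, [0.0, -0.71, 0.71]), (3, [0.0, -1.0, 0.0]), (3, [-0.71, -0.71, 0.0]), (3, [-0.71, -0.71, 0.0]), (3, [-0.71, 0.0, -0.71])]
real	7m0.024s
user	0m2.080s
sys	0m0.296s
```

```bash
cat > path.py <<'E'
from sim import *
def go(q,w,n):
    p,R,_=fk(q,sg,L,T); s=np.round(R.T@(np.array(w)-p)/.025,1); q=call(q,[s]*n,wr=.6); print(n,s,end=' '); show(q); return q
E
cat > t1.py <<'E'
from path import *
import sys
q0=np.array(S[-1][0]); show(q0)
paths={'a':[((.2,.6,.55),7),((-.3,.6,.6),9),((-.65,.3,.75),9),((-.65,.3,.9),3),((-.65,.3,1.),3)],
'b':[((.2,.6,.55),7),((-.3,.6,.6),9),((-.5,.6,.8),6),((-.5,.6,1.),3),((-.5,.6,1.1),3)],
'c':[((.2,.6,.55),7),((-.2,.8,.7),8),((-.2,.8,.9),3),((-.2,.8,1.),3),((-.2,.8,1.1),3)]}
k=sys.argv[1]; q=q0
for w,n in paths[k]: q=go(q,w,n)
E
export OMP_NUM_THREADS=1 OPENBLAS_NUM_THREADS=1; for k in a b c; do timeout 100 python3 t1.py $k > o$k & done; time wait; cat oa ob oc
```

```text
p [0.549 0.479 0.573] down [ 0.336 -0.487 -0.806] lean 36.3 az -55.4 q [-1.32  0.9   1.46  0.58 -0.38  2.   -0.12]
7 [ -6.3 -11.9  -6.2] p [0.209 0.575 0.517] down [ 0.371 -0.448 -0.813] lean 35.6 az -50.4 q [-2.02  0.73  1.23  0.97 -0.08  2.   -0.64]
9 [-10.7 -17.6  -1.8] p [-0.149  0.527  0.424] down [ 0.372 -0.388 -0.843] lean 32.5 az -46.2 q [-2.51  0.57  0.86  1.21 -0.08  2.   -1.4 ]
9 [-14.9 -17.7  10.9] p [-0.438  0.297  0.428] down [ 0.323 -0.364 -0.873] lean 29.1 az -48.4 q [-2.42  0.4  -0.2   1.23 -0.09  2.   -2.39]
3 [-19.3  -3.6   6.6] p [-0.477  0.254  0.465] down [ 0.263 -0.346 -0.9  ] lean 25.8 az -52.8 q [-2.37  0.39 -0.4   1.17 -0.09  2.   -2.55]
3 [-21.7  -2.3   5.6] p [-0.5    0.223  0.505] down [ 0.197 -0.333 -0.922] lean 22.8 az -59.4 q [-2.33  0.38 -0.53  1.11 -0.09  2.   -2.66]
p [0.549 0.479 0.573] down [ 0.336 -0.487 -0.806] lean 36.3 az -55.4 q [-1.32  0.9   1.46  0.58 -0.38  2.   -0.12]
7 [ -6.3 -11.9  -6.2] p [0.209 0.575 0.517] down [ 0.371 -0.448 -0.813] lean 35.6 az -50.4 q [-2.02  0.73  1.23  0.97 -0.08  2.   -0.64]
9 [-10.7 -17.6  -1.8] p [-0.149  0.5
[... 676 characters left out ...]
0.517] down [ 0.371 -0.448 -0.813] lean 35.6 az -50.4 q [-2.02  0.73  1.23  0.97 -0.08  2.   -0.64]
8 [-16.1 -10.5  -5.9] p [-0.004  0.611  0.451] down [ 0.395 -0.382 -0.836] lean 33.3 az -44.0 q [-2.27  0.7   1.    1.03 -0.08  2.   -1.07]
3 [-21.    0.4   0.7] p [-0.018  0.609  0.487] down [ 0.417 -0.313 -0.853] lean 31.4 az -36.9 q [-2.33  0.67  1.06  1.01 -0.08  1.99 -1.06]
3 [-22.9   2.5   0.4] p [-0.021  0.607  0.527] down [ 0.439 -0.244 -0.865] lean 30.1 az -29.0 q [-2.38  0.65  1.14  0.97 -0.08  2.   -1.02]
3 [-24.8   4.3  -0.2] p [-0.019  0.604  0.57 ] down [ 0.461 -0.173 -0.87 ] lean 29.5 az -20.6 q [-2.41  0.63  1.21  0.92 -0.08  2.   -0.98]
real	0m3.882s
user	0m9.096s
sys	0m0.429s
```

```bash
cat > t2.py <<'E'
from path import *
import sys
q0=np.array(S[-1][0])
pre={'d':[((.6,.1,.5),7),((.5,-.4,.5),9),((0,-.65,.5),9),((-.45,-.45,.5),9)],'e':[((.5,.1,.5),7),((.4,-.35,.5),8),((0,-.5,.5),8),((-.35,-.4,.5),7)]}
push={'1':[-12,0,4],'2':[-12,-2,10],'3':[-12,4,10]}
k=sys.argv[1]; q=q0
for w,n in pre[k[0]]: q=go(q,w,n)
for i in range(9):
    p=fk(q,sg,L,T)[0]; q=go(q,p+np.array(push[k[1]])*.025,3)
E
export OMP_NUM_THREADS=1 OPENBLAS_NUM_THREADS=1; for k in d1 d2 d3 e1 e2; do timeout 100 python3 t2.py $k > o$k & done; wait; cat od1; for k in d2 d3 e1 e2; do echo $k; tail -6 o$k;done
```

```text
7 [10.4 -3.  11.2] p [0.6   0.1   0.501] down [ 0.336 -0.487 -0.806] lean 36.3 az -55.4 q [-1.55  0.44  1.45  1.48  0.13  1.32  0.04]
9 [ 8.4 -9.4 16. ] p [ 0.499 -0.399  0.501] down [ 0.336 -0.487 -0.806] lean 36.3 az -55.4 q [-1.18 -0.49  1.14  1.67  0.98  1.34  0.16]
9 [ -1.8 -21.5   5.8] p [-0.    -0.649  0.499] down [ 0.336 -0.487 -0.806] lean 36.3 az -55.4 q [-0.1  -0.49  1.3   1.59  0.3   1.07  1.48]
9 [ -9.9 -14.5  -8.7] p [-0.389 -0.421  0.51 ] down [ 0.289 -0.51  -0.81 ] lean 35.9 az -60.4 q [ 0.61 -0.49  1.45  1.48 -0.06  1.4   2.34]
3 [ -6.7 -10.7   0.8] p [-0.435 -0.374  0.57 ] down [ 0.243 -0.529 -0.813] lean 35.6 az -65.3 q [ 0.66 -0.49  1.45  1.33 -0.04  1.53  2.37]
3 [ -6.2 -11.    0.9] p [-0.466 -0.335  0.619] down [ 0.194 -0.546 -0.815] lean 35.4 az -70.4 q [ 0.68 -0.49  1.45  1.2  -0.02  1.63  2.39]
3 [ -5.6 -11.3   0.9] p [-0.489 -0.303  0.657] down [ 0.143 -0.562 -0.815] lean 35.4 az -75.7 q [ 0.7  -0.49  1.45  1.1   0.01  1.69  2.4 ]
3 [ -5.  -11.6   1. ] p [-0.508 -0.278  0.688] down [ 0.092 -0.575 -0.813] lean 35.6 az -80.9 q [ 0.7  -0.49  1.45  1.01  0.04  1
[... 3386 characters left out ...]

3 [ -8.7 -11.4   6.4] p [-0.454 -0.335  0.833] down [ 0.12  -0.627 -0.77 ] lean 39.7 az -79.2 q [ 0.26 -0.49  1.45  0.54  0.2   2.    2.15]
3 [ -7.9 -11.9   6.7] p [-0.467 -0.335  0.854] down [ 0.073 -0.66  -0.748] lean 41.6 az -83.7 q [ 0.21 -0.49  1.45  0.46  0.26  2.    2.16]
3 [ -7.  -12.2   7. ] p [-0.479 -0.335  0.873] down [ 0.026 -0.69  -0.723] lean 43.7 az -87.8 q [ 0.16 -0.49  1.45  0.38  0.33  2.    2.17]
3 [ -6.2 -12.6   7.2] p [-0.493 -0.337  0.891] down [-0.021 -0.717 -0.697] lean 45.8 az -91.7 q [ 0.09 -0.49  1.45  0.3   0.42  2.    2.19]
3 [ -5.3 -12.9   7.4] p [-0.507 -0.339  0.908] down [-0.068 -0.74  -0.669] lean 48.0 az -95.3 q [ 0.02 -0.49  1.45  0.2   0.51  2.    2.21]
```

```bash
python3 -m crank '[[1,[10.4,-3,11.2],0],[1,[10.4,-3,11.2],0],[1,[10.4,-3,11.2],0],[1,[10.4,-3,11.2],0],[1,[10.4,-3,11.2],0],[1,[10.4,-3,11.2],0],[1,[10.4,-3,11.2],0]]' ; python3 -m crank '[[1,[8.4,-9.4,16],0],[1,[8.4,-9.4,16],0],[1,[8.4,-9.4,16],0],[1,[8.4,-9.4,16],0],[1,[8.4,-9.4,16],0],[1,[8.4,-9.4,16],0],[1,[8.4,-9.4,16],0],[1,[8.4,-9.4,16],0],[1,[8.4,-9.4,16],0]]'; python3 - <<'E'
from h import *
plan((0,-.62,.5));print(env.read_state()['joints'].round(3).tolist())
E
```

```text
time_s: 18.8
eef_pos: [0.5971, 0.0796, 0.4977]
ee_rot: [0.726, 0.363, 0.318, -0.491]
wrist_force: [-0.3, 1.4, -0.2]
gripper_width: -0.002
time_s: 19.92
eef_pos: [0.4894, -0.4124, 0.4923]
ee_rot: [0.729, 0.362, 0.317, -0.487]
wrist_force: [1.7, 1.1, -0.3]
gripper_width: -0.002
shift [ -2.6  -20.52   4.97] roll 0.0 now [ 0.4894 -0.4124  0.4923] down [ 0.324 -0.481 -0.815]
[-1.144, -0.482, 1.158, 1.673, 0.956, 1.317, 0.176]
```

```bash
python3 -m crank '[[1,[-2.6,-20.5,5],0],[1,[-2.6,-20.5,5],0],[1,[-2.6,-20.5,5],0],[1,[-2.6,-20.5,5],0],[1,[-2.6,-20.5,5],0],[1,[-2.6,-20.5,5],0],[1,[-2.6,-20.5,5],0],[1,[-2.6,-20.5,5],0],[1,[-2.6,-20.5,5],0]]'; python3 -m crank '[[1,[-9.9,-14.5,-8.7],0],[1,[-9.9,-14.5,-8.7],0],[1,[-9.9,-14.5,-8.7],0],[1,[-9.9,-14.5,-8.7],0],[1,[-9.9,-14.5,-8.7],0],[1,[-9.9,-14.5,-8.7],0],[1,[-9.9,-14.5,-8.7],0],[1,[-9.9,-14.5,-8.7],0]]'; python3 - <<'E'
from path import *
from h import env,plan
q=env.read_state()['joints']; show(q); plan((0,0,0))
for a in ([-12,0,4],[-12,2,8]):
    x=q
    for i in range(6): x=go(x,fk(x,sg,L,T)[0]+np.array(a)*.025,3)
E
```

```text
time_s: 21.05
eef_pos: [-0.0028, -0.6183, 0.5026]
ee_rot: [0.729, 0.362, 0.314, -0.488]
wrist_force: [-0.4, -0.9, 0.3]
gripper_width: -0.001
time_s: 22.05
eef_pos: [-0.4016, -0.3948, 0.5142]
ee_rot: [0.723, 0.352, 0.32, -0.501]
wrist_force: [-0.9, -0.3, -1.1]
gripper_width: 0.002
p [-0.402 -0.395  0.514] down [ 0.292 -0.499 -0.816] lean 35.3 az -59.6 q [ 0.65 -0.49  1.46  1.46 -0.06  1.45  2.36]
shift [ 13.59  15.34 -22.6 ] roll 0.0 now [-0.4016 -0.3948  0.5142] down [ 0.292 -0.499 -0.816]
3 [ -6.8 -10.6   0.9] p [-0.441 -0.351  0.573] down [ 0.245 -0.517 -0.82 ] lean 34.9 az -64.6 q [ 0.69 -0.49  1.45  1.32 -0.04  1.57  2.38]
3 [ -6.2 -11.    0.9] p [-0.47  -0.315  0.62 ] down [ 0.196 -0.534 -0.822] lean 34.7 az -69.9 q [ 0.71 -0.49  1.45  1.19 -0.02  1.66  2.4 ]
3 [ -5.6 -11.3   1. ] p [-0.491 -0.287  0.658] down [ 0.145 -0.549 -0.823] lean 34.6 az -75.2 q [ 0.71 -0.49  1.45  1.09  0.01  1.72  2.4 ]
3 [ -5.  -11.6   1. ] p [-0.508 -0.265  0.688] down [ 0.093 -0.563 -0.821] lean 34.8 az -80.6 q [ 0.71 -0.49  1.45  1.01  0.04  1.76  2.41]
3 [ -4.4 -11.8   1. ] p [-0.524 -0.248  0.712
[... 374 characters left out ...]

3 [-10.6  -9.9   1.5] p [-0.467 -0.285  0.687] down [ 0.206 -0.532 -0.821] lean 34.8 az -68.8 q [ 0.66 -0.49  1.45  1.01 -0.01  1.83  2.35]
3 [-10.1 -10.4   1.6] p [-0.477 -0.244  0.747] down [ 0.159 -0.548 -0.821] lean 34.8 az -73.8 q [ 0.62 -0.49  1.45  0.82  0.04  1.96  2.34]
3 [ -9.6 -10.8   1.6] p [-0.49  -0.22   0.776] down [ 0.106 -0.574 -0.812] lean 35.7 az -79.5 q [ 0.61 -0.49  1.45  0.73  0.07  2.    2.35]
3 [ -8.9 -11.4   1.8] p [-0.505 -0.203  0.793] down [ 0.052 -0.599 -0.799] lean 37.0 az -85.0 q [ 0.62 -0.49  1.45  0.67  0.09  2.    2.37]
3 [ -8.2 -11.9   2. ] p [-0.518 -0.19   0.811] down [-0.003 -0.619 -0.785] lean 38.3 az -90.2 q [ 0.61 -0.49  1.45  0.62  0.13  2.    2.38]
```

```bash
for i in 1; do python3 -m crank '[[1,[-8,-10.6,1.1],0],[1,[-8,-10.6,1.1],0],[1,[-8,-10.6,1.1],0]]'; python3 -m crank '[[1,[-8,-10.6,1.2],0],[1,[-8,-10.6,1.2],0],[1,[-8,-10.6,1.2],0]]';  python3 -m crank '[[1,[-8,-10.8,1.3],0],[1,[-8,-10.8,1.3],0],[1,[-8,-10.8,1.3],0]]'; python3 -m crank '[[1,[-8,-11,1.4],0],[1,[-8,-11,1.4],0],[1,[-8,-11,1.4],0]]';  python3 -m crank '[[1,[-8,-11,1.5],0],[1,[-8,-11,1.5],0],[1,[-8,-11,1.5],0]]'; done | grep eef; python3 - <<'E'
from path import *
from h import env
q=env.read_state()['joints']; show(q)
for a in ([-12,-2,8],[-12,2,8]):
    x=q
    for i in range(4): x=go(x,fk(x,sg,L,T)[0]+np.array(a)*.025,3)
E
```

```text
eef_pos: [-0.4441, -0.3478, 0.5838]
eef_pos: [-0.4716, -0.3056, 0.6455]
eef_pos: [-0.489, -0.2687, 0.6993]
eef_pos: [-0.4998, -0.2367, 0.7469]
eef_pos: [-0.5084, -0.2112, 0.786]
p [-0.508 -0.211  0.786] down [ 0.049 -0.58  -0.813] lean 35.6 az -85.1 q [ 0.59 -0.49  1.46  0.68  0.13  2.    2.37]
3 [ -5.9 -12.3   5. ] p [-0.515 -0.229  0.812] down [-0.004 -0.6   -0.8  ] lean 36.9 az -90.4 q [ 0.5  -0.49  1.45  0.59  0.2   2.    2.34]
3 [ -5.2 -12.6   5.1] p [-0.525 -0.244  0.834] down [-0.056 -0.619 -0.783] lean 38.5 az -95.2 q [ 0.41 -0.49  1.45  0.51  0.29  2.    2.32]
3 [ -4.3 -12.9   5.2] p [-0.535 -0.257  0.855] down [-0.109 -0.637 -0.763] lean 40.2 az -99.7 q [ 0.32 -0.49  1.45  0.42  0.39  2.    2.32]
3 [ -3.5 -13.1   5.3] p [-0.547 -0.268  0.874] down [-0.161 -0.652 -0.741] lean 42.2 az -103.8 q [ 0.22 -0.49  1.45  0.33  0.5   2.    2.32]
3 [ -8.3 -11.9   1.8] p [-0.519 -0.194  0.805] down [-0.006 -0.601 -0.799] lean 37.0 az -90.5 q [ 0.6  -0.49  1.45  0.63  0.15  2.    2.39]
3 [ -7.5 -12.3   2. ] p [-0.532 -0.182  0.822] down [-0.06  -0.619 -0.783] lean 38.4 az -95.6 q [ 0.58 -0.49  1.45  0.57  0.19  2.    2.4 ]
3 [ -6.8 -12.7   2.1] p [-0.544 -0.172  0.84 ] down [-0.115 -0.633 -0.766] lean 40.0 az -100.3 q [ 0.56 -0.49  1.45  0.5   0.24  2.    2.42]
3 [ -6.  -13.1   2.2] p [-0.557 -0.163  0.858] down [-0.17  -0.643 -0.747] lean 41.7 az -104.8 q [ 0.52 -0.49  1.45  0.44  0.3   2.    2.43]
```

Continue with the first sequence (away from the base-left) for four more short calls.

```bash
(python3 -m crank '[[1,[-5.9,-12.3,5],0],[1,[-5.9,-12.3,5],0],[1,[-5.9,-12.3,5],0]]'; python3 -m crank '[[1,[-5.2,-12.6,5.1],0],[1,[-5.2,-12.6,5.1],0],[1,[-5.2,-12.6,5.1],0]]';  python3 -m crank '[[1,[-4.3,-12.9,5.2],0],[1,[-4.3,-12.9,5.2],0],[1,[-4.3,-12.9,5.2],0]]'; python3 -m crank '[[1,[-3.5,-13.1,5.3],0],[1,[-3.5,-13.1,5.3],0],[1,[-3.5,-13.1,5.3],0]]')|grep -E 'time|eef'; cat > t3.py <<'E'
from path import *
from h import env
q=env.read_state()['joints']; show(q)
import sys
P={'a':[((-.3,-.55,.6),8),((.2,-.55,.5),9),((.55,-.3,.5),8),((.62,.1,.5),8),((.62,.38,.42),6)],
'b':[((-.3,-.55,.5),9),((.2,-.5,.45),9),((.5,-.25,.42),8),((.55,.1,.45),8),((.6,.38,.42),6)]}
for k in P:
    x=q; print(k)
    for w,n in P[k]: x=go(x,w,n)
E
python3 t3.py
```

```text
time_s: 24.3
eef_pos: [-0.517, -0.2316, 0.8106]
time_s: 24.68
eef_pos: [-0.5268, -0.2468, 0.8333]
time_s: 25.05
eef_pos: [-0.5375, -0.2596, 0.854]
time_s: 25.42
eef_pos: [-0.5492, -0.2706, 0.873]
p [-0.549 -0.271  0.873] down [-0.159 -0.654 -0.739] lean 42.3 az -103.6 q [ 0.21 -0.49  1.45  0.32  0.51  2.    2.33]
a
8 [13.8 12.1  2.5] p [-0.3  -0.55  0.6 ] down [-0.159 -0.654 -0.739] lean 42.3 az -103.6 q [ 0.72 -0.38  0.96  1.57  0.39  1.05  1.76]
9 [-0.2 20.4 -0.3] p [ 0.2   -0.551  0.5  ] down [-0.159 -0.654 -0.739] lean 42.3 az -103.6 q [ 0.72 -0.11  0.11  1.76  0.68  1.12  0.69]
8 [-8.8 13.5 -6. ] p [ 0.549 -0.3    0.501] down [-0.159 -0.654 -0.739] lean 42.3 az -103.6 q [ 0.29  0.26 -0.27  1.37  0.79  1.68  0.1 ]
8 [-10.9   2.5 -11.8] p [0.621 0.1   0.5  ] down [-0.159 -0.654 -0.739] lean 42.3 az -103.6 q [-0.74  0.56  0.48  1.    0.42  1.99 -0.12]
6 [ -5.    0.4 -10.5] p [0.601 0.344 0.386] down [-0.094 -0.644 -0.759] lean 40.6 az -98.3 q [-1.12  0.92  0.99  0.85 -0.09  2.   -0.2 ]
b
9 [16.8 12.9 -0.1] p [-0.3   -0.55   0.499] down [-0.159 -0.654 -0.739] lean 42.3 az -103.6 q [ 0.8  -0.35  0.98  1.78  0.34  0.83  1.78]
9 [-3.  20.  -0.5] p [ 0.201 -0.501  0.449] down [-0.159 -0.654 -0.739] lean 42.3 az -103.6 q [ 0.81 -0.16 -0.05  1.92  0.71  1.08  0.56]
8 [-7.6 11.8 -7. ] p [ 0.501 -0.251  0.42 ] down [-0.159 -0.654 -0.739] lean 42.3 az -103.6 q [ 0.42  0.19 -0.49  1.63  0.79  1.61 -0.11]
8 [-10.4   1.4  -9.6] p [0.55  0.1   0.451] down [-0.159 -0.654 -0.739] lean 42.3 az -103.6 q [-0.43  0.4  -0.16  1.29  0.59  1.99 -0.44]
6 [-6.7  2.  -9. ] p [0.584 0.347 0.388] down [-0.102 -0.645 -0.758] lean 40.7 az -99.0 q [-1.16  0.9   1.    0.89 -0.09  1.99 -0.21]
```

```bash
cat > t4.py <<'E'
from path import *
from h import env
q=env.read_state()['joints']
x=q
for w,n in [((-.3,-.55,.5),9),((.2,-.5,.45),9),((.45,-.25,.4),7)]: x=go(x,w,n)
x0=x
P={'a':[(o2w(0,-.15,.4),6),(o2w(0,.05,.36),4),(o2w(0,.14,.355),3),(o2w(0,.24,.33),3),(o2w(0,.24,.24),3),(o2w(0,.2,.19),3)],
'c':[(o2w(-.05,-.15,.4),6),(o2w(-.01,.05,.36),4),(o2w(-.01,.14,.355),3),(o2w(-.01,.2,.33),3),(o2w(-.01,.23,.24),3),(o2w(0,.2,.19),3)],
'b':[(o2w(-.15,-.1,.4),6),(o2w(-.22,.14,.4),5),(o2w(-.22,.25,.33),3),(o2w(0,.25,.26),6),(o2w(0,.2,.19),3)]}
for k in P:
    x=x0; print(k)
    for w,n in P[k]: x=go(x,w,n)
E
python3 t4.py
```

```text
9 [16.8 12.9 -0.1] p [-0.3   -0.55   0.499] down [-0.159 -0.654 -0.739] lean 42.3 az -103.6 q [ 0.8  -0.35  0.98  1.78  0.34  0.83  1.78]
9 [-3.  20.  -0.5] p [ 0.201 -0.501  0.449] down [-0.159 -0.654 -0.739] lean 42.3 az -103.6 q [ 0.81 -0.16 -0.05  1.92  0.71  1.08  0.56]
7 [-6.7  9.9 -7.8] p [ 0.449 -0.249  0.4  ] down [-0.159 -0.654 -0.739] lean 42.3 az -103.6 q [ 0.45  0.1  -0.49  1.78  0.75  1.54 -0.12]
a
6 [-4.3  1.7 -4.4] p [ 0.495 -0.097  0.4  ] down [-0.159 -0.654 -0.739] lean 42.3 az -103.6 q [ 0.23  0.23 -0.61  1.65  0.72  1.76 -0.37]
4 [-4.2  2.2 -6.6] p [0.548 0.096 0.361] down [-0.159 -0.654 -0.739] lean 42.3 az -103.6 q [-0.08  0.48 -0.66  1.43  0.7   1.95 -0.68]
3 [-2.2  0.9 -2.6] p [0.571 0.18  0.355] down [-0.159 -0.654 -0.739] lean 42.3 az -103.6 q [-0.33  0.57 -0.47  1.26  0.65  1.99 -0.69]
3 [-2.   1.2 -3.5] p [0.599 0.279 0.33 ] down [-0.159 -0.654 -0.739] lean 42.3 az -103.6 q [-0.66  0.71 -0.08  1.04  0.49  1.99 -0.62]
3 [ 2.7  0.7 -2.3] p [0.599 0.278 0.239] down [-0.159 -0.654 -0.739] lean 42.3 az -103.6 q [-0.65  0.76 -0.09  1.15  0.47  1.85 -0.69]
3 [ 2.
[... 920 characters left out ...]
1.29  0.6   1.79 -0.82]
b
6 [-5.7 -3.5 -7.6] p [ 0.364 -0.011  0.399] down [-0.159 -0.654 -0.739] lean 42.3 az -103.6 q [ 0.22  0.03 -0.76  1.86  0.53  1.81 -0.52]
5 [-6.5 -0.4 -7.6] p [0.359 0.237 0.395] down [-0.156 -0.651 -0.742] lean 42.1 az -103.5 q [-0.67  0.29 -0.29  1.56  0.35  2.   -0.89]
3 [-1.1  1.6 -4.8] p [0.389 0.346 0.331] down [-0.156 -0.651 -0.742] lean 42.1 az -103.5 q [-0.77  0.51 -0.29  1.38  0.34  1.98 -1.  ]
6 [2.3 8.9 0.9] p [0.601 0.287 0.26 ] down [-0.156 -0.651 -0.742] lean 42.1 az -103.5 q [-0.59  0.76 -0.21  1.1   0.53  1.92 -0.72]
3 [ 3.4  0.  -0.4] p [0.587 0.239 0.19 ] down [-0.156 -0.651 -0.742] lean 42.1 az -103.5 q [-0.54  0.74 -0.21  1.3   0.53  1.75 -0.77]
```

```bash
python3 - <<'E'
from h import *
im,d,p=load('top'); W=world(d,p); v,u=np.mgrid[:480,:640]; O=W-ORG; ox=O@RX; oy=O@RY
m=(d>0)&(W[...,2]>.312)&(W[...,2]<.36)&(u<330)&(u>180)
n,l,st,c=cv2.connectedComponentsWithStats(m.astype(np.uint8))
for i in range(1,n):
    if st[i,4]>60: k=l==i; print('on plank',ox[k].min(),ox[k].max(),oy[k].min(),oy[k].max(),W[k][:,2].max())
hsv=cv2.cvtColor(im,cv2.COLOR_RGB2HSV); k=(hsv[...,0]>50)&(hsv[...,0]<75)&(hsv[...,1]>150)&(d>0)&(u<190); print('green',ox[k].min(),ox[k].max(),oy[k].min(),oy[k].max(),np.percentile(W[k][:,2],99))
E
```

```text
on plank 0.09231442227213596 0.13602831614636784 0.08790288073165443 0.13131114510931763 0.3414139055382148
on plank 0.03800769381499642 0.08107303959248251 0.08761467042555314 0.13158434024862908 0.34221927951327047
on plank -0.12001804834345184 -0.059861750051157916 0.08943540186208149 0.13005000156291802 0.33210162769115703
green -0.3110750213969229 -0.09670683028401834 0.23381926136750786 0.40855257976355286 0.0907800545550329
```

```bash
(python3 -m crank '[[1,[16.8,12.9,-0.1],0],[1,[16.8,12.9,-0.1],0],[1,[16.8,12.9,-0.1],0],[1,[16.8,12.9,-0.1],0],[1,[16.8,12.9,-0.1],0],[1,[16.8,12.9,-0.1],0],[1,[16.8,12.9,-0.1],0],[1,[16.8,12.9,-0.1],0],[1,[16.8,12.9,-0.1],0],[1,[16.8,12.9,-0.1],0]]'; python3 -m crank '[[1,[-3,20,-0.5],0],[1,[-3,20,-0.5],0],[1,[-3,20,-0.5],0],[1,[-3,20,-0.5],0],[1,[-3,20,-0.5],0],[1,[-3,20,-0.5],0],[1,[-3,20,-0.5],0],[1,[-3,20,-0.5],0],[1,[-3,20,-0.5],0]]'; python3 -m crank '[[1,[-6.7,9.9,-7.8],0],[1,[-6.7,9.9,-7.8],0],[1,[-6.7,9.9,-7.8],0],[1,[-6.7,9.9,-7.8],0],[1,[-6.7,9.9,-7.8],0],[1,[-6.7,9.9,-7.8],0],[1,[-6.7,9.9,-7.8],0]]')|grep -E 'time|eef'; python3 - <<'E'
from path import *
from h import env,plan,pose
q=env.read_state()['joints']; show(q); plan(o2w(-.01,-.1,.39),RX); print(pose()[1][:,1])
for w,n in [(o2w(-.01,-.1,.39),7),(o2w(-.01,.11,.37),5),(o2w(-.01,.23,.34),4),(o2w(-.01,.25,.22),4)]: q=go(q,w,n)
E
```

```text
time_s: 26.68
eef_pos: [-0.295, -0.5501, 0.4923]
time_s: 27.8
eef_pos: [0.206, -0.501, 0.4493]
time_s: 28.68
eef_pos: [0.4506, -0.2483, 0.3987]
p [ 0.451 -0.248  0.399] down [-0.157 -0.653 -0.741] lean 42.2 az -103.5 q [ 0.75  0.14 -0.83  1.77  0.79  1.57 -0.15]
shift [-5.29  1.81 -6.09] roll 3.03 now [ 0.4506 -0.2483  0.3987] down [-0.157 -0.653 -0.741]
[ 0.98091919 -0.01609801 -0.19374827]
7 [-5.3  1.8 -6.1] p [ 0.498 -0.047  0.39 ] down [-0.157 -0.653 -0.741] lean 42.2 az -103.5 q [ 0.39  0.33 -0.95  1.63  0.77  1.88 -0.53]
5 [-5.   2.2 -6.4] p [0.553 0.155 0.369] down [-0.157 -0.653 -0.741] lean 42.2 az -103.5 q [-0.25  0.52 -0.54  1.33  0.66  1.99 -0.69]
4 [-2.4  1.4 -4.1] p [0.585 0.271 0.341] down [-0.157 -0.653 -0.741] lean 42.2 az -103.5 q [-0.65  0.67 -0.1   1.08  0.49  1.99 -0.62]
4 [ 3.1  1.2 -3.7] p [0.592 0.29  0.218] down [-0.157 -0.653 -0.741] lean 42.2 az -103.5 q [-0.65  0.78 -0.11  1.16  0.47  1.83 -0.73]
```

```bash
python3 -m crank '[[1,[-1.3,0.5,-1.5],1],[1,[-2.6,0.9,-3],2],[1,[-4,1.4,-4.6],3],[1,[-5.3,1.8,-6.1],3],[1,[-5.3,1.8,-6.1],3],[1,[-5.3,1.8,-6.1],3]]'; python3 - <<'E'
from path import *
from h import env,plan,pose,w2o
q=env.read_state()['joints']; show(q); plan(o2w(-.01,.11,.37),RX)
for w,n in [(o2w(-.01,.11,.37),5),(o2w(-.01,.23,.34),4),(o2w(-.01,.25,.22),4)]: q=go(q,w,n)
E
```

```text
time_s: 29.42
eef_pos: [0.4968, -0.0512, 0.3906]
ee_rot: [-0.56, -0.324, -0.24, 0.723]
wrist_force: [0.1, -1.3, -0.3]
gripper_width: -0.002
p [ 0.497 -0.051  0.391] down [-0.162 -0.655 -0.738] lean 42.4 az -103.9 q [ 0.38  0.32 -0.93  1.63  0.76  1.87 -0.84]
shift [-5.17  0.08 -6.88] roll -0.04 now [ 0.4968 -0.0512  0.3906] down [-0.162 -0.655 -0.738]
5 [-5.2  0.1 -6.9] p [0.555 0.156 0.37 ] down [-0.162 -0.655 -0.738] lean 42.4 az -103.9 q [-0.28  0.52 -0.5   1.32  0.64  1.99 -0.99]
4 [-2.3  0.  -4.3] p [0.585 0.27  0.34 ] down [-0.162 -0.655 -0.738] lean 42.4 az -103.9 q [-0.66  0.68 -0.08  1.08  0.48  1.99 -0.94]
4 [ 3.  -0.1 -3.9] p [0.59  0.291 0.219] down [-0.162 -0.655 -0.738] lean 42.4 az -103.9 q [-0.66  0.78 -0.09  1.16  0.46  1.84 -1.04]
```

```bash
python3 -m crank '[[1,[-1.3,0,-1.7],0],[1,[-2.6,0,-3.4],0],[1,[-3.9,0.1,-5.2],0],[1,[-5.2,0.1,-6.9],0],[1,[-5.2,0.1,-6.9],0]]';python3 -m crank '[[1,[-1,0,-1.8],0],[1,[-2.1,0,-3.6],0],[1,[-2.3,0,-4.3],0],[1,[-2.3,0,-4.3],0]]'; python3 - <<'E'
from path import *
from h import env,plan,pose,w2o,grab
q=env.read_state()['joints']; show(q); plan(o2w(0,.24,.22),RX); grab('side','s5.png')
im,d,p=grab('top'); 
E
```

```text
time_s: 30.05
eef_pos: [0.5537, 0.1627, 0.3696]
ee_rot: [-0.564, -0.323, -0.243, 0.721]
wrist_force: [-0.0, 0.2, -0.2]
gripper_width: 0.004
time_s: 30.55
eef_pos: [0.5853, 0.2706, 0.3398]
ee_rot: [-0.561, -0.324, -0.241, 0.723]
wrist_force: [0.1, -0.4, 0.5]
gripper_width: -0.002
p [0.585 0.271 0.34 ] down [-0.162 -0.655 -0.738] lean 42.4 az -103.9 q [-0.66  0.68 -0.07  1.08  0.48  1.99 -0.93]
shift [ 3.26  0.35 -3.54] roll -0.02 now [0.5853 0.2706 0.3398] down [-0.162 -0.655 -0.738]
```

View pics/s5.png

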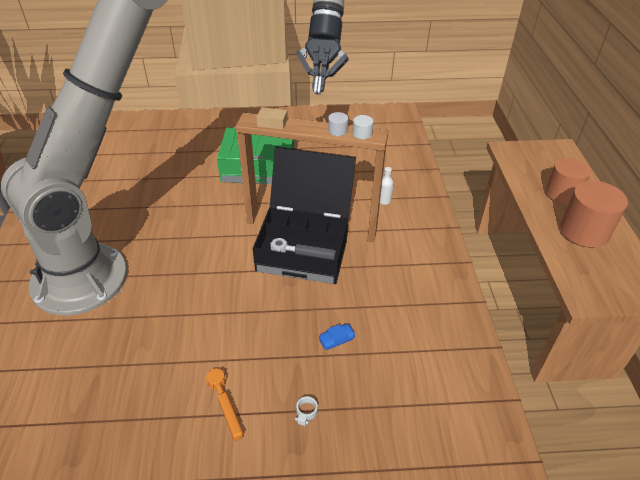

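```bash
python3 -m crank '[[1,[0.8,0.1,-0.9],0],[1,[1.6,0.2,-1.8],0],[1,[2.4,0.3,-2.7],0],[1,[3.26,0.35,-3.5],0],[1,[3.26,0.35,-3.5],0]]'; python3 - <<'E'
from h import *
s=env.read_state(); p,R=pose(s); print(s['joints'].round(2),w2o(p),(R[:,0]@RY).round(3),R[:,0][2],(R[:,0]@RX).round(3)); plan(o2w(0,.19,.177),RX)
for a in [(190,177),(156,179),(142,180),(127.6,181.6),(115,172),(102,161.6),(94,142),(89.6,136.6),(82,133)]:
    print(a,(R.T@(o2w(0,a[0]/1000,a[1]/1000)-p)/.025).round(2))
from sim import *
q=s['joints']
for w in [(.19,.177),(.1276,.1816),(.102,.1616),(.082,.133)]:
    x,e,an,b=solve(o2w(0,*w),R,q,.01); print(e.round(4),an.round(1),x.round(2)); q=x
E
```

```text
time_s: 31.28
eef_pos: [0.5974, 0.2757, 0.2203]
ee_rot: [-0.56, -0.323, -0.241, 0.724]
wrist_force: [-0.7, -0.1, 0.5]
gripper_width: -0.003
[-0.65  0.77 -0.08  1.17  0.46  1.83 -1.02] [-1.90512144e-04  2.37730486e-01  2.20302122e-01] -0.676 -0.7370107115288395 0.015
shift [ 2.57 -0.03  0.24] roll -0.02 now [0.5974 0.2757 0.2203] down [-0.165 -0.655 -0.737]
(190, 177) [ 2.57 -0.03  0.24]
(156, 179) [ 3.43 -0.04  1.29]
(142, 180) [ 3.78 -0.04  1.73]
(127.6, 181.6) [ 4.12 -0.05  2.2 ]
(115, 172) [ 4.74 -0.06  2.31]
(102, 161.6) [ 5.4  -0.07  2.42]
(94, 142) [ 6.19 -0.08  2.12]
(89.6, 136.6) [ 6.47 -0.08  2.1 ]
(82, 133) [ 6.78 -0.09  2.23]
0.0 0.0 [-0.61  0.74 -0.08  1.33  0.47  1.7  -1.04]
0.0 0.0 [-0.56  0.66 -0.07  1.47  0.49  1.63 -1.02]
0.0 0.0 [-0.54  0.65 -0.06  1.53  0.5   1.57 -1.03]
0.0 0.0 [-0.52  0.66 -0.06  1.59  0.51  1.5  -1.04]
```

```bash
python3 -m crank '[[1,[1.3,0,0.1],0],[1,[2.57,0,0.24],0],[1,[3,0,0.75],0],[1,[3.3,0,1.1],0],[1,[3.43,0,1.29],0],[1,[3.6,0,1.5],0],[1,[3.78,0,1.73],0],[1,[3.95,0,1.95],0],[1,[4.12,0,2.2],0],[1,[4.12,0,2.2],0]]'; cat > lid.py <<'E'
from h import *
im,d,p=grab('side','lid%d.png'%int(env.read_state()['time_s']*100)); W=world(d,p); O=W-ORG; ox=O@RX; oy=O@RY; z=W[...,2]
hsv=cv2.cvtColor(im,cv2.COLOR_RGB2HSV)
m=(d>0)&(abs(ox)<.09)&(oy>.0)&(oy<.16)&(z>.1)&(z<.26)&(hsv[...,2]<70)
l=cv2.fitLine(np.stack([oy[m],z[m]],1).astype(np.float32),cv2.DIST_L1,0,.001,.001).ravel() if m.sum()>50 else None
print(m.sum(),l,'phi',None if l is None else np.degrees(np.arctan(-l[0]/l[1])))
s=env.read_state(); print(s['wrist_force'].round(1),w2o(pose(s)[0]).round(4)); R=pose(s)[1]; q=pose(s)[0]
for a in [(115,172),(102,161.6),(94,142),(89.6,136.6),(82,133)]: print(a,(R.T@(o2w(0,a[0]/1000,a[1]/1000)-q)/.025).round(2))
E
python3 lid.py
```

```text
time_s: 32.52
eef_pos: [0.5699, 0.1715, 0.1824]
ee_rot: [-0.561, -0.324, -0.241, 0.723]
wrist_force: [-0.2, -1.1, 0.1]
gripper_width: -0.002
3938 [0.3158539  0.94880784 0.10132293 0.16488777] phi -18.41237
[-0.2  0.1 -0.9] [0.001  0.1305 0.1822]
(115, 172) [ 0.72 -0.05  0.18]
(102, 161.6) [ 1.38 -0.06  0.29]
(94, 142) [ 2.17 -0.08 -0.01]
(89.6, 136.6) [ 2.45 -0.09 -0.02]
(82, 133) [ 2.76 -0.09  0.11]
```

```bash
python3 -m crank '[[1,[0.36,0,0.09],0],[1,[0.72,0,0.18],0],[1,[1.05,0,0.25],0],[1,[1.38,0,0.29],0],[1,[1.65,0,0.2],0],[1,[1.9,0,0.1],0],[1,[2.17,0,0],0],[1,[2.17,0,0],0]]'; python3 lid.py
```

```text
time_s: 33.58
eef_pos: [0.561, 0.1366, 0.1414]
ee_rot: [-0.561, -0.323, -0.241, 0.723]
wrist_force: [0.9, -0.1, 0.3]
gripper_width: -0.001
3352 [ 0.08577459 -0.9963146   0.06622159  0.1631081 ] phi 4.9205675
[-0.5 -0.5 -0.1] [0.0017 0.0943 0.1417]
(115, 172) [-1.45 -0.04  0.2 ]
(102, 161.6) [-0.8  -0.05  0.31]
(94, 142) [-0.   -0.07  0.01]
(89.6, 136.6) [ 0.28 -0.07 -0.  ]
(82, 133) [ 0.59 -0.08  0.13]
```

```bash
python3 -m crank '[[1,[0.14,0,0.03],0],[1,[0.28,0,0.06],0],[1,[0.4,0,0.1],0],[1,[0.5,0,0.14],0],[1,[0.6,0,0.18],0],[1,[0.67,0,0.22],0],[1,[0.67,0,0.22],0]]'; python3 lid.py
```

```text
time_s: 34.5
eef_pos: [0.5576, 0.122, 0.1334]
ee_rot: [-0.561, -0.324, -0.241, 0.722]
wrist_force: [-0.0, 0.5, 0.8]
gripper_width: 0.003
463 [0.3884372  0.9214752  0.11482701 0.1781679 ] phi -22.857292
[-0.3 -0.6 -0.9] [0.0022 0.0792 0.1334]
(115, 172) [-2.11 -0.05 -0.02]
(102, 161.6) [-1.45 -0.06  0.09]
(94, 142) [-0.65 -0.08 -0.21]
(89.6, 136.6) [-0.37 -0.08 -0.22]
(82, 133) [-0.06 -0.09 -0.09]
```

```bash
python3 -m crank '[[1,[-1,0,0],0],[1,[-2.5,0,0],0],[1,[-4,0,-0.3],0],[1,[-4,0,-1.5],0],[1,[-4,0,-2],0],[1,[-4,0,-2],0]]'; python3 - <<'E'
from h import *
im,d,p=grab('side','s6.png'); W=world(d,p);O=W-ORG;ox=O@RX;oy=O@RY
m=(d>0)&(abs(ox)<.08)&(abs(oy)<.06); print('lid top z',np.percentile(W[m][:,2],[2,50,98])); print(w2o(pose()[0]))
cv2.imwrite('pics/s6c.png',im[60:460,180:500,::-1])
E
```

```text
time_s: 35.3
eef_pos: [0.5829, 0.2231, 0.1725]
ee_rot: [-0.561, -0.323, -0.242, 0.723]
wrist_force: [-0.2, -1.0, 0.8]
gripper_width: 0.001
lid top z [0.08191221 0.08593151 0.08986959]
[0.00035254 0.18254435 0.17334653]
```

View pics/s6c.png

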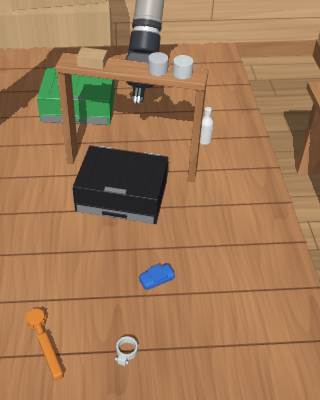

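The lid is shut: its top lies flat at z ≈ 86 mm. The bystanders are standing where they were, and the robot is clear of everything, so I'm handing in.

```bash
python3 -c "
from rig import env
print(env.hand_in())"
```

```text
the job is handed in; nothing more can be done
None
```

I laid the steel lockring tool flat in the long compartment of the black organizer. I then pushed the lid past upright from under the plank with closed fingers leaning about 42°. It fell shut by itself while the fingers stayed behind, and I backed off and handed in at about 35 s of 67 s. No verdict was reported.

**What the last checks showed**
- **Tool:** just after release it measured at organizer x ≈ +6 mm, y ≈ −25 mm, lying flat. A later side picture, taken before I pushed the lid, showed it still flat. It can't be seen now that the lid is down.
- **Lid:** its top lies flat at a median z of 86 mm, which matches a shut lid.
- **Push:** I read wrist force only when I stopped between pushing moves, and it stayed within about 1 N, which is noise level. The exact angle where the lid tipped was not recorded. The lid measured 5° past upright, and it had fallen by the next look.
- **Bystanders:** the seat clamp, bumper and bottle look unmoved in the last picture, but I did not measure them again.

**What went wrong or disagreed**
- **Leaning the gripper:** the move command cannot tilt the tool directly. I got the lean by driving the arm against its reach limits at a distance. The first lean was partly lost on the way over, so I redid it.
- **Lid angle mid-push:** it ran about 3° behind my estimate, so I pushed 3 mm farther.
- **Last lid-angle reading:** the one after it tipped (−23°) came from the gripper's pixels, so I ignored it.

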